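# Check the pencil-tin hinges and reject the stiff one

### The job

Check the hinges of the three closed blue pencil tins: swing each lid open by its white pull tab until it is just past upright, let go and watch; a free lid falls right back to its stop, a stiff one stays where it was left. Leave the two free tins standing open where they are; shut the stiff one and set it down gently (no dropping) flat on the floor of the red tray, lid closed. Don't disturb the other things on the desk.

Things in the scene. Friction and masses are not known exactly. Their poses are not given: they have to be found in the camera images.
- tin_a: Loose blue pencil tin, one of three alike; one has a stiff hinge, which shows only on opening. Closed: 170 long (own y), 62 deep (own x), 41 high, 0.45 to 0.65 kg. Origin: centre of the underside, z up. Body 30 high, lid 10. Hinge along the body's rear top edge (x +31, z 30). A tab juts from the lid's front (-x) edge near its -y end; mid-length is clear for gripping across the 62 depth (about 30 N).
- lid_a (a joint): Lid angle of tin_a, rad: 0 closed, 1.57 upright; the front edge lifts up and over towards the tin's +x. A free lid let go below 1.57 falls shut; from 1.75 or more it falls back to its stop at 2.35 within a second. The stiff lid (0.045 N m friction) stays where left and binds at 1.95, short of the stop. Open slowly by the tab: over about 1.7 N of lift raises the tin's front.
- tab_a (a point): Centre of the pull bar on tin_a's white lid tab; closed, it is at tin x -50, y -50, z 35. The bar is 28 long (along the tin's y), 12 thick, with round ends, on a 12 wide stalk 20 in front of the lid's front edge, in the lid's plane. Pinched lightly (about 5 N) from above by its two ends, tips 9 below this point, it pivots between the fingers as the lid swings, on a circle of radius 81 about the hinge.
- tin_b: Loose blue pencil tin, one of three alike; one has a stiff hinge, which shows only on opening. Closed: 170 long (own y), 62 deep (own x), 41 high, 0.45 to 0.65 kg. Origin: centre of the underside, z up. Body 30 high, lid 10. Hinge along the body's rear top edge (x +31, z 30). A tab juts from the lid's front (-x) edge near its -y end; mid-length is clear for gripping across the 62 depth (about 30 N).
- lid_b (a joint): Lid angle of tin_b, rad: 0 closed, 1.57 upright; the front edge lifts up and over towards the tin's +x. A free lid let go below 1.57 falls shut; from 1.75 or more it falls back to its stop at 2.35 within a second. The stiff lid (0.045 N m friction) stays where left and binds at 1.95, short of the stop. Open slowly by the tab: over about 1.7 N of lift raises the tin's front.
- tab_b (a point): Centre of the pull bar on tin_b's white lid tab; closed, it is at tin x -50, y -50, z 35. The bar is 28 long (along the tin's y), 12 thick, with round ends, on a 12 wide stalk 20 in front of the lid's front edge, in the lid's plane. Pinched lightly (about 5 N) from above by its two ends, tips 9 below this point, it pivots between the fingers as the lid swings, on a circle of radius 81 about the hinge.
- tin_c: Loose blue pencil tin, one of three alike; one has a stiff hinge, which shows only on opening. Closed: 170 long (own y), 62 deep (own x), 41 high, 0.45 to 0.65 kg. Origin: centre of the underside, z up. Body 30 high, lid 10. Hinge along the body's rear top edge (x +31, z 30). A tab juts from the lid's front (-x) edge near its -y end; mid-length is clear for gripping across the 62 depth (about 30 N).
- lid_c (a joint): Lid angle of tin_c, rad: 0 closed, 1.57 upright; the front edge lifts up and over towards the tin's +x. A free lid let go below 1.57 falls shut; from 1.75 or more it falls back to its stop at 2.35 within a second. The stiff lid (0.045 N m friction) stays where left and binds at 1.95, short of the stop. Open slowly by the tab: over about 1.7 N of lift raises the tin's front.
- tab_c (a point): Centre of the pull bar on tin_c's white lid tab; closed, it is at tin x -50, y -50, z 35. The bar is 28 long (along the tin's y), 12 thick, with round ends, on a 12 wide stalk 20 in front of the lid's front edge, in the lid's plane. Pinched lightly (about 5 N) from above by its two ends, tips 9 below this point, it pivots between the fingers as the lid swings, on a circle of radius 81 about the hinge.
- tray: Red shallow tray for rejects, fixed to the desk, 270 (its own x) x 190 (its own y) x 22 high, walls and floor 5 thick, open on top. Origin: centre of its underside.
- mug: Bystander: white mug, 76 across, 85 high, handle on its own +y side. Origin: centre of the underside.
- glue: Bystander: white glue bottle with an orange cap, 44 across, 120 high. Origin: centre of the underside.
- tape: Bystander: roll of yellow tape lying flat, 90 across, 24 high. Origin: centre of the underside.
- stapler: Bystander: black stapler, 140 long (its own y), 38 wide, 44 high. Origin: centre of the underside.
There are look-alikes about, which are no part of the job. What is shaped like the tin_b but orange is not meant.

How it is judged:
On the way:
1. a lid has been opened past 1.4 rad and let go, and stays there (below 2.0 rad: only the stiff one does), its tin on the desk (((value of joint lid_a between 1.4 and 2 rad and velocity of joint lid_a between -0.1 and 0.1 rad/s and contact force between tin_a and the fingers below 0.1 N and height (world z) of tin_a below 0.015 m and distance of tin_a from where it was at the start of the episode below 0.08 m) or (value of joint lid_b between 1.4 and 2 rad and velocity of joint lid_b between -0.1 and 0.1 rad/s and contact force between tin_b and the fingers below 0.1 N and height (world z) of tin_b below 0.015 m and distance of tin_b from where it was at the start of the episode below 0.08 m) or (value of joint lid_c between 1.4 and 2 rad and velocity of joint lid_c between -0.1 and 0.1 rad/s and contact force between tin_c and the fingers below 0.1 N and height (world z) of tin_c below 0.015 m and distance of tin_c from where it was at the start of the episode below 0.08 m))), for 0.3 s.
At the end, for the whole second after the job is handed in: The two free tins stand within 60 mm of their starts, lids fully back (over 2.15 rad). The stiff tin lies flat on the tray's floor (tilt under 0.06 rad, underside under 10 mm, centre within 120 mm in x and 85 mm in y of the tray's), lid shut (under 0.12 rad). All at rest (((x of tin_a in the frame of tray between -0.12 and 0.12 m and y of tin_a in the frame of tray between -0.085 and 0.085 m and z of tin_a in the frame of tray below 0.01 m and angle between tin_a's own z axis and vertical below 0.06 rad and value of joint lid_a below 0.12 rad and value of joint each of lid_b, lid_c above 2.15 rad and distance of each of tin_b, tin_c from where it was at the start of the episode below 0.06 m and angle between each of tin_b, tin_c's own z axis and vertical below 0.1 rad and height (world z) of each of tin_b, tin_c below 0.01 m) or (x of tin_b in the frame of tray between -0.12 and 0.12 m and y of tin_b in the frame of tray between -0.085 and 0.085 m and z of tin_b in the frame of tray below 0.01 m and angle between tin_b's own z axis and vertical below 0.06 rad and value of joint lid_b below 0.12 rad and value of joint each of lid_a, lid_c above 2.15 rad and distance of each of tin_a, tin_c from where it was at the start of the episode below 0.06 m and angle between each of tin_a, tin_c's own z axis and vertical below 0.1 rad and height (world z) of each of tin_a, tin_c below 0.01 m) or (x of tin_c in the frame of tray between -0.12 and 0.12 m and y of tin_c in the frame of tray between -0.085 and 0.085 m and z of tin_c in the frame of tray below 0.01 m and angle between tin_c's own z axis and vertical below 0.06 rad and value of joint lid_c below 0.12 rad and value of joint each of lid_a, lid_b above 2.15 rad and distance of each of tin_a, tin_b from where it was at the start of the episode below 0.06 m and angle between each of tin_a, tin_b's own z axis and vertical below 0.1 rad and height (world z) of each of tin_a, tin_b below 0.01 m)) and linear speed of each of tin_a, tin_b, tin_c below 0.02 m/s); the robot touches nothing.
It fails at once if the mug, glue, tape or stapler is pushed more than 40 mm or tipped over (distance of any of mug, glue, tape, stapler from where it was at the start of the episode above 0.04 m or angle between any of mug, glue, tape, stapler's own z axis and vertical above 0.5 rad).
It fails at once if a tin is dropped: more than 50 mm up and not held ((height (world z) of tin_a above 0.05 m and contact force between tin_a and the fingers below 0.05 N) or (height (world z) of tin_b above 0.05 m and contact force between tin_b and the fingers below 0.05 N) or (height (world z) of tin_c above 0.05 m and contact force between tin_c and the fingers below 0.05 N)).
It fails at once if a tin is tipped over (angle between any of tin_a, tin_b, tin_c's own z axis and vertical above 0.7 rad).
It also fails if it takes over 72 s, if anything falls off the work surface, if the arm or the gripper's body presses on something with over 40 N, if the wrist force passes 120 N, or if a joint passes its speed limit or range.

### The arm

A 6-joint arm with a two-finger parallel gripper is mounted at the origin on the work surface. World frame = base frame: x ahead of the robot, y to its left, z up, the work surface at z = 0. Lengths are in m, angles in rad, forces in N, time in s.
With the tool pointing down it reaches from about 0.325 to 0.9 m from the base axis. Payload 6.1 kg.
Tool frame: the origin (TCP) lies between the finger pads; the fingertips stand 17 mm ahead of it and the grasp point (between the pads) lies 2 mm behind it; z points along the fingers, y is the direction in which the jaws open and shut (so a half turn about z gives the same grasp; the last joint's range is limited). The gripper opens to 85 mm and grips with 20 to 120 N. Pads are 22 mm wide; open, the fingers measure 114 mm over their backs; the gripper's body (76 mm by 85 mm) begins 54 mm behind the grasp point. The pads swing forward as they close: fully open they stand 13 mm farther back than shut.
Start: joints at [-1.472, 0.22, 1.526, -0, 1.395, -0.126], TCP at [0.139, -0.609, 0.248] pointing down, gripper open.
Joint ranges: [-2.98, 2.98], [-0.91, 2.08], [0.09, 2.57], [-1.24, 4.39], [0.2, 2.65], [-2.68, 2.68]. Speed limits (rad/s): [2.57, 2.57, 3.01, 3.14, 3.14, 3.14].

### API

Orientations are given as a unit quaternion [x, y, z, w].
In Python, from station import robot gives the robot as it stands.
- The arm moves only by the tool servo_tool, never from a script. Its argument "commands" is a list of rows, each an object with "xyz": the shift along the tool's x, y, z in cm, a list of three; "yaw": the turn about the tool's z in degrees. A call has 1 to 10 rows; each row is the pose to reach, as a shift and turn from the pose measured when the call began, along the tool's axes at that moment; what a row does not reach only later rows make up. A row lasts 1/12 s, in which the tool goes at most 41.7 mm and 7.16 degrees, less where a joint would pass 70% of its speed; a pose out of reach is approached as far as the arm can. A call with a gripper value outside its range is refused whole. "grip" is the opening, from -1 (shut) to 1 (fully open), set as the call begins (left out, the last holds). The fingers move at their own pace and stop on an object; "squeeze" is the grip in N (left out, the last holds). Time passes only in rows, so rows that repeat a pose let the fingers close. It gives the time, the measured TCP pose, the force and the opening at its end, in the units of the state.
- robot.state(): the state, without advancing time (a new reading comes with each control period).
- robot.snapshot(name): name is "side" or "top"; returns the picture (420x560x3 uint8, red, green, blue); there is no depth.
- robot.camera_model(name): a dict with "intrinsics" (3x3 intrinsics, pixels), "R" (3x3) and "t" (3): a world point X has camera coordinates R X + t. Camera axes: x right, y down, z forward; pixel columns grow to the right and rows downward; lengths in m; the calibration is good to about 2 mm. A picture is of the moment at which its call begins. camera_model takes no time and is no camera call.
- robot.finish_job(): hands the job in, once; it reports no verdict.
Trained networks look in the newest picture that a camera, given by its name, has taken for a name from the list of things; names that differ only in an ending like _2 or _b are one class to them, and where a whole thing is asked for, a point or a joint stands for the part that bears it (a point fixed in the world has none). Each returns a list of dicts, best first, with "score" (0 to 1); they miss things now and then, are a little off and sometimes report something else, mostly with a low value. They report only what shows in the picture. A call takes as long as a camera call. They do not tell look-alikes from the thing itself.
- robot.outline_of(camera, target): "mask" (420x560 bool, what is visible of it) and "centre" ([column, row] in pixels, amid what is visible of it).
The state is a dict: "t": time; "joint_positions": joint angles; "qvel": joint speeds; "joint_torque": joint torques, N m; "tool_pos": TCP position; "eef_rot": TCP orientation; "contact_force": force on the tool from outside, world axes, zero at the start; "moment": the same for the moment, N m; "width": opening from 0.0 (shut) to 1.0 (fully open).
Only numpy, scipy, OpenCV 4.12 (cv2) and the standard library are available. Lean on these libraries where they do the work, as an engineer would, in place of code of your own. Each camera call takes 0.05 s, during which the arm holds its last target. There are 200 camera calls.

## Working session

There is one attempt and no reset: what is moved stays moved. The work goes in short steps, Python scripts to look and compute and a tool call to move; the robot and the scene stay as the last step left them, time stands still between calls to the robot, and variables do not carry over. Pictures are saved under pics/ and viewed, about 8 in all and at most 12, crops included, and the job is handed in when it is done.

Besides the shell and the picture viewer there is one more tool, called after "Request:" as name(argument=value, ...), one argument or row to a line, values as JSON. servo_tool: Moves the arm, as the interface text tells. Its arguments: {"type":"object","properties":{"commands":{"type":"array"},"grip":{"type":"number"},"squeeze":{"type":"number"}},"required":["commands"]}

```bash
mkdir -p pics; ls; python3 - <<'E'
from station import robot
import cv2,numpy as np
s=robot.state();print({k:np.round(v,3) for k,v in s.items()})
for n in("top","side"):
    im=robot.snapshot(n);cv2.imwrite(f"pics/{n}0.png",im[:,:,::-1])
    m=robot.camera_model(n);print(n,np.round(m["intrinsics"],1).tolist(),np.round(m["R"],3).tolist(),np.round(m["t"],3))
E
```

```text
pics
{'t': np.float64(0.0), 'joint_positions': array([-1.472,  0.221,  1.528,  0.   ,  1.395, -0.126]), 'qvel': array([-0.002,  0.   , -0.001, -0.001,  0.   ,  0.   ]), 'joint_torque': array([-0.0000e+00, -4.9689e+01, -3.8940e+01, -0.0000e+00,  1.1000e-02,
       -0.0000e+00]), 'tool_pos': array([ 0.139, -0.609,  0.247]), 'eef_rot': array([ 0.994,  0.112,  0.   , -0.001]), 'contact_force': array([ 0.706, -0.324,  0.181]), 'moment': array([-0.012,  0.017, -0.041]), 'width': np.float64(0.996)}
top [[463.5, 0.0, 280.3], [0.0, 463.5, 217.1], [0.0, 0.0, 1.0]] [[0.02, -1.0, 0.003], [-0.999, -0.02, -0.046], [0.046, -0.002, -0.999]] [-1.000e-03  5.480e-01  1.258e+00]
side [[433.6, 0.0, 282.6], [0.0, 433.6, 204.9], [0.0, 0.0, 1.0]] [[-0.817, -0.576, 0.022], [-0.347, 0.461, -0.817], [0.46, -0.675, -0.577]] [0.453 0.223 0.817]
```

View pics/top0.png

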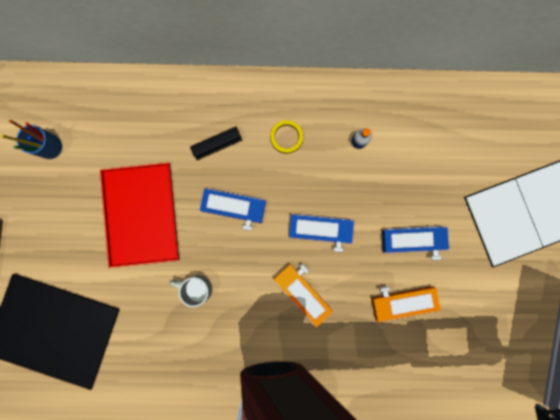

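View pics/side0.png

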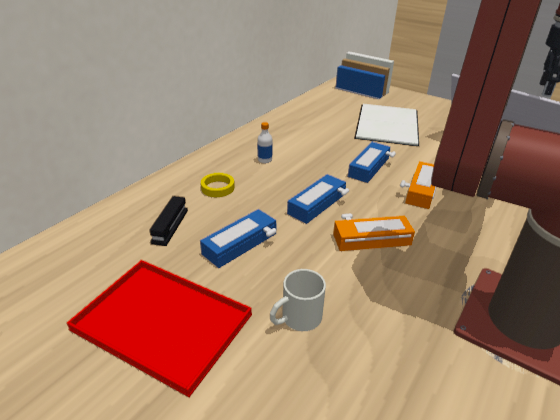

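The top view shows three blue tins at about (233,205), (321,229) and (415,240), with their tabs facing the robot at (248,225), (339,246) and (436,255). The shape-alikes at (302,295) and (406,303) are orange, so they aren't the ones meant. The red tray is at (140,215). The side view agrees.

```bash
cat > h.py <<'E'
from station import robot
import numpy as np, cv2
from scipy.optimize import minimize
from scipy.spatial.transform import Rotation as Ro
def proj(n,P):
    m=robot.camera_model(n);c=np.atleast_2d(P)@np.array(m["R"]).T+m["t"];p=c@np.array(m["intrinsics"]).T
    return p[:,:2]/p[:,2:]
def ray(n,uv,z):
    m=robot.camera_model(n);R=np.array(m["R"]);d=R.T@np.linalg.solve(m["intrinsics"],[*uv,1]);o=-R.T@m["t"]
    return o+d*(z-o[2])/d[2]
def box(p,lx,ly,h):
    c=np.array([[a*lx/2,b*ly/2,z] for a in(-1,1) for b in(-1,1) for z in(0,h)])
    return c@Ro.from_euler('z',p[2]).as_matrix().T+[p[0],p[1],0]
def fit(n,mask,p0,lx,ly,h):
    S=6;x,y,w,hh=cv2.boundingRect(mask.astype(np.uint8));x-=8;y-=8;w+=16;hh+=16
    M=cv2.resize(mask[y:y+hh,x:x+w].astype(np.float32),None,fx=S,fy=S)
    def cost(q):
        p=[q[0]/100,q[1]/100,q[2]/10]
        uv=(proj(n,box(p,lx,ly,h))+.5-[x,y])*S-.5
        I=np.zeros(M.shape,np.float32);cv2.fillConvexPoly(I,cv2.convexHull(np.round(uv).astype(np.int32)),1)
        return float(np.abs(I-M).sum())/S/S
    q0=np.array([p0[0]*100,p0[1]*100,p0[2]*10])
    r=minimize(cost,q0,method='Nelder-Mead',options=dict(initial_simplex=[q0,q0+[1,0,0],q0+[0,1,0],q0+[0,0,1]],xatol=.005,fatol=.2))
    return r.x/[100,100,10],r.fun
def shift(xyz,yaw=None):
    "print tool-axes shift (cm) and yaw (deg) to a world TCP pose; yaw = world angle of the tool y (mod pi)"
    s=robot.state();R=Ro.from_quat(s["eef_rot"]).as_matrix();d=R.T@(np.array(xyz)-s["tool_pos"])*100
    a=0
    if yaw is not None:
        c=np.arctan2(R[1,1],R[0,1]); a=-np.degrees((yaw-c+np.pi/2)%np.pi-np.pi/2)
    print("shift",np.round(d,2),"yaw",round(a,1),"t",round(s["t"],2),"F",np.round(s["contact_force"],1),"w",round(s["width"],3))
E
python3 - <<'E'
from h import *
im=robot.snapshot("top");hsv=cv2.cvtColor(im,cv2.COLOR_RGB2HSV)
def blobs(m):
    m=m.astype(np.uint8);cs,_=cv2.findContours(m,cv2.RETR_EXTERNAL,cv2.CHAIN_APPROX_NONE);out=[]
    for c in cs:
        if cv2.contourArea(c)>600:
            o=np.zeros_like(m);cv2.drawContours(o,[c],-1,1,-1);o=cv2.morphologyEx(o,cv2.MORPH_OPEN,np.ones((5,5)));out.append((c,o>0))
    return out
B=blobs((hsv[...,0]>100)&(hsv[...,0]<130)&(hsv[...,1]>110)&(hsv[...,2]>60))
for c,o in B:
    (u,v),wh,a=cv2.minAreaRect(c)
    if u<150: continue
    p0=ray("top",(u,v),.025);best=min((fit("top",o,[p0[0],p0[1],t],.062,.17,.041) for t in(-.2,0.,.1)),key=lambda r:r[1])
    p=best[0];R=Ro.from_euler('z',p[2]).as_matrix();tab=R@[-.05,-.05,.035]+[p[0],p[1],0]
    print("tin",np.round((u,v)),np.round(p,4),"cost",round(best[1]),"area",o.sum(),"tab",np.round(tab,4),np.round(proj("top",tab),1))
    w=(hsv[...,1]<60)&(hsv[...,2]>150);uv=proj("top",tab)[0].round().astype(int);sl=w[uv[1]-8:uv[1]+9,uv[0]-10:uv[0]+11]
    yy,xx=np.nonzero(sl);print("  white near tab: rows",yy.min()+uv[1]-8,yy.max()+uv[1]-8,"cols",xx.min()+uv[0]-10,xx.max()+uv[0]-10)
for c,o in blobs(((hsv[...,0]<6)|(hsv[...,0]>174))&(hsv[...,1]>180)&(hsv[...,2]>120)):
    (u,v),wh,a=cv2.minAreaRect(c);p0=ray("top",(u,v),.01)
    if len(c): print("red",np.round((u,v)),*[np.round(x,4) for x in fit("top",o,[p0[0],p0[1],.05],.27,.19,.022)])
for n in("tin_a","tray","mug"):
    print(n,[(np.round(d["centre"]).tolist(),round(d["score"],2)) for d in robot.outline_of("top",n)])
cv2.imwrite("pics/crop1.png",cv2.resize(im[180:330,180:480],None,fx=2.6,fy=2.6,interpolation=cv2.INTER_CUBIC)[:,:,::-1])
E
```

```text
tin [416. 239.] [ 0.4951 -0.3556  0.0706] cost 153 area 1411 tab [ 0.4488 -0.409   0.035 ] [[435.6 256.9]]
  white near tab: rows 250 259 cols 431 446
tin [321. 228.] [ 0.5193 -0.1    -0.0722] cost 99 area 1398 tab [ 0.4658 -0.1463  0.035 ] [[337.9 248.6]]
  white near tab: rows 242 251 cols 332 344
tin [232. 205.] [ 0.577   0.1392 -0.1808] cost 124 area 1391 tab [0.5188 0.099  0.035 ] [[247.  227.1]]
  white near tab: rows 220 230 cols 242 251
red [139. 215.] [0.548  0.3965 0.1223] 292.5644
tin_a [([415.0, 241.0], 0.93), ([319.0, 230.0], 0.85), ([406.0, 303.0], 0.81), ([233.0, 207.0], 0.57), ([303.0, 294.0], 0.57)]
tray [([142.0, 214.0], 0.82)]
mug [([196.0, 289.0], 0.85)]
```

View pics/crop1.png

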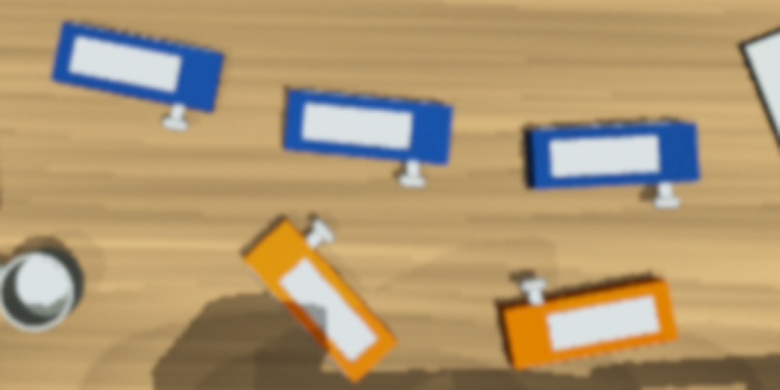

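The networks agree with the colour fit, and the predicted tab pixels match the crop. The blue tins in the crop have their bars at (666,201), (412,180) and (175,125); the two orange ones are decoys. I'll start with the right-hand tin.

```bash
python3 - <<'E'
from h import *
for p in [(.449,-.409,.12),(.449,-.409,.041)]: shift(p,.0706+np.pi/2)
for n,uv in(("R",(436.2,257.3)),("M",(338.5,249.2)),("L",(247.3,228.1))): print(n,np.round(ray("top",uv,.035),4))
E
```

```text
shift [ 34.65 -12.59  12.8 ] yaw 8.8 t 0.3 F [-0.   0.1  0.2] w 0.996
shift [ 34.65 -12.59  20.7 ] yaw 8.8 t 0.3 F [-0.   0.1  0.2] w 0.996
R [ 0.4476 -0.4105  0.035 ]
M [ 0.4642 -0.148   0.035 ]
L [0.516  0.0981 0.035 ]
```

Request:
servo_tool(
  commands=[
    {"xyz": [4, -1.4, 1], "yaw": 2},
    {"xyz": [8, -2.8, 2], "yaw": 4},
    {"xyz": [12, -4.2, 3], "yaw": 6},
    {"xyz": [16, -5.6, 4.5], "yaw": 8.8},
    {"xyz": [20, -7, 6], "yaw": 8.8},
    {"xyz": [24, -8.4, 8], "yaw": 8.8},
    {"xyz": [28, -10, 10], "yaw": 8.8},
    {"xyz": [32, -11.5, 12], "yaw": 8.8},
    {"xyz": [34.6, -12.5, 12.8], "yaw": 8.8},
    {"xyz": [34.6, -12.5, 12.8], "yaw": 8.8},
  ],
  grip=0.1,
  squeeze=5,
)

```text
t: 1.13
tool_pos: [0.4512, -0.4057, 0.1174]
eef_rot: [0.999, 0.037, -0.0, -0.002]
contact_force: [1.0, 0.5, -0.0]
width: 0.555
```

```bash
python3 - <<'E'
from h import *
shift((.448,-.41,.041),.0706+np.pi/2)
print(robot.state()["tool_pos"],robot.state()["eef_rot"])
E
```

```text
shift [-0.34  0.44  7.63] yaw 0.2 t 1.13 F [ 1.   0.5 -0. ] w 0.555
[ 0.45116559 -0.40570889  0.11735664] [ 9.99311175e-01  3.70378525e-02 -4.97024325e-04 -2.26403790e-03]
```

Request:
servo_tool(
  commands=[
    {"xyz": [-0.3, 0.4, 2], "yaw": 0},
    {"xyz": [-0.3, 0.4, 4], "yaw": 0},
    {"xyz": [-0.3, 0.4, 6], "yaw": 0},
    {"xyz": [-0.3, 0.4, 7], "yaw": 0},
    {"xyz": [-0.3, 0.4, 7.6], "yaw": 0},
    {"xyz": [-0.3, 0.4, 7.6], "yaw": 0},
    {"xyz": [-0.3, 0.4, 7.6], "yaw": 0},
  ],
)

```text
t: 1.72
tool_pos: [0.4485, -0.4102, 0.042]
eef_rot: [0.999, 0.037, -0.0, -0.002]
contact_force: [0.4, -0.5, 0.7]
width: 0.549
```

```bash
python3 - <<'E'
from h import *
shift((.448,-.41,.041),.0706+np.pi/2)
im=robot.snapshot("side");cv2.imwrite("pics/s1.png",cv2.resize(im[110:230,320:460],None,fx=5,fy=5,interpolation=cv2.INTER_CUBIC)[:,:,::-1])
E
```

```text
shift [-0.05 -0.02  0.1 ] yaw 0.2 t 1.72 F [ 0.4 -0.5  0.7] w 0.549
```

View pics/s1.png

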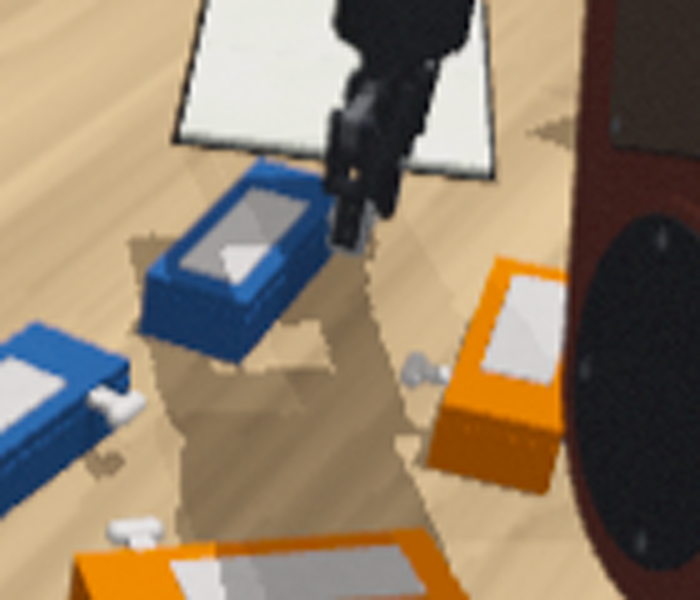

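The fingers straddle the tab of the right-hand tin: in the crop the near finger is at (345,240), hiding the tab, with no contact with the lid. Now I'll pinch lightly.

Request:
servo_tool(
  commands=[
    {"xyz": [0, 0, 0.1], "yaw": 0},
    {"xyz": [0, 0, 0.1], "yaw": 0},
    {"xyz": [0, 0, 0.1], "yaw": 0},
    {"xyz": [0, 0, 0.1], "yaw": 0},
    {"xyz": [0, 0, 0.1], "yaw": 0},
    {"xyz": [0, 0, 0.1], "yaw": 0},
  ],
  grip=-0.6,
)

```text
t: 2.27
tool_pos: [0.4496, -0.4115, 0.0431]
eef_rot: [0.999, 0.037, 0.001, -0.0]
contact_force: [-1.1, -0.1, 6.9]
width: 0.296
```

```bash
cat >> h.py <<'E'
def arc(th0,tin,ths):
    "tool shifts (cm) for lid angles ths, starting with the lid at th0 (relative to the current pose)"
    s=robot.state();R=Ro.from_quat(s["eef_rot"]).as_matrix()
    f=lambda t:np.array([-.08115*np.cos(t+.0617),0,.08115*np.sin(t+.0617)])
    for t in ths: print(round(t,2),np.round(R.T@Ro.from_euler('z',tin[2]).apply(f(t)-f(th0))*100,2))
E
python3 - <<'E'
from h import *
shift((.448,-.41,.041),.0706+np.pi/2)
arc(0,[.4951,-.3556,.0706],np.arange(.06,1.86,.06))
E
```

```text
shift [-0.15 -0.16  0.21] yaw 0.2 t 2.27 F [-1.1 -0.1  6.9] w 0.296
0.06 [ 0.05 -0.   -0.48]
0.12 [ 0.12 -0.   -0.97]
0.18 [ 0.22 -0.   -1.44]
0.24 [ 0.35 -0.   -1.91]
0.3 [ 0.51 -0.   -2.37]
0.36 [ 0.7   0.   -2.82]
0.42 [ 0.91  0.   -3.26]
0.48 [ 1.15  0.   -3.68]
0.54 [ 1.42  0.   -4.09]
0.6 [ 1.71  0.   -4.48]
0.66 [ 2.02  0.   -4.86]
0.72 [ 2.35  0.   -5.21]
0.78 [ 2.7   0.   -5.55]
0.84 [ 3.08  0.01 -5.86]
0.9 [ 3.47  0.01 -6.15]
0.96 [ 3.88  0.01 -6.41]
1.02 [ 4.3   0.01 -6.66]
1.08 [ 4.74  0.01 -6.87]
1.14 [ 5.18  0.01 -7.06]
1.2 [ 5.64  0.01 -7.22]
1.26 [ 6.11  0.01 -7.35]
1.32 [ 6.59  0.02 -7.46]
1.38 [ 7.07  0.02 -7.53]
1.44 [ 7.55  0.02 -7.58]
1.5 [ 8.04  0.02 -7.6 ]
1.56 [ 8.53  0.02 -7.59]
1.62 [ 9.01  0.02 -7.55]
1.68 [ 9.49  0.03 -7.48]
1.74 [ 9.97  0.03 -7.38]
1.8 [10.44  0.03 -7.26]
1.86 [10.9   0.03 -7.1 ]
```

A 25 mm width and +7 N upward mean the tips sit high on the round bar ends. I'll reopen, go lower and pinch again.

Request:
servo_tool(
  commands=[
    {"xyz": [-0.1, -0.1, 0], "yaw": 0},
    {"xyz": [-0.1, -0.1, 0], "yaw": 0},
    {"xyz": [-0.1, -0.1, 0.5], "yaw": 0},
    {"xyz": [-0.1, -0.1, 0.8], "yaw": 0},
    {"xyz": [-0.1, -0.1, 0.8], "yaw": 0},
    {"xyz": [-0.1, -0.1, 0.8], "yaw": 0},
  ],
  grip=0.1,
)

```text
t: 2.77
tool_pos: [0.4481, -0.41, 0.0342]
eef_rot: [0.999, 0.037, 0.0, -0.001]
contact_force: [0.2, -0.0, -0.6]
width: 0.548
```

Request:
servo_tool(
  commands=[
    {"xyz": [0, 0, 0], "yaw": 0},
    {"xyz": [0, 0, 0], "yaw": 0},
    {"xyz": [0, 0, 0], "yaw": 0},
    {"xyz": [0, 0, 0], "yaw": 0},
    {"xyz": [0, 0, 0], "yaw": 0},
    {"xyz": [0, 0, 0], "yaw": 0},
  ],
  grip=-0.6,
)

```text
t: 3.27
tool_pos: [0.448, -0.4101, 0.0342]
eef_rot: [0.999, 0.037, 0.0, -0.001]
contact_force: [-1.0, -0.4, 0.5]
width: 0.303
```

Request:
servo_tool(
  commands=[
    {"xyz": [0.05, 0, -0.48], "yaw": 0},
    {"xyz": [0.12, 0, -0.97], "yaw": 0},
    {"xyz": [0.22, 0, -1.44], "yaw": 0},
    {"xyz": [0.35, 0, -1.91], "yaw": 0},
    {"xyz": [0.51, 0, -2.37], "yaw": 0},
    {"xyz": [0.7, 0, -2.82], "yaw": 0},
    {"xyz": [0.91, 0, -3.26], "yaw": 0},
    {"xyz": [1.15, 0, -3.68], "yaw": 0},
    {"xyz": [1.42, 0, -4.09], "yaw": 0},
    {"xyz": [1.42, 0, -4.09], "yaw": 0},
  ],
)

```text
t: 4.1
tool_pos: [0.4631, -0.4093, 0.0763]
eef_rot: [0.999, 0.037, 0.001, -0.001]
contact_force: [-0.2, 2.1, 0.8]
width: 0.299
```

```bash
cat >> h.py <<'E'
def swing(tab0,tin,ths):
    "tool shifts (cm) to the bar at lid angles ths, tab0 = TCP (world) at which the closed bar was pinched"
    s=robot.state();R=Ro.from_quat(s["eef_rot"]).as_matrix()
    f=lambda t:np.array([-.08115*np.cos(t+.0617),0,.08115*np.sin(t+.0617)])
    for t in ths: print(round(t,2),np.round(R.T@(np.array(tab0)+Ro.from_euler('z',tin[2]).apply(f(t)-f(0))-s["tool_pos"])*100,2))
E
python3 - <<'E'
from h import *
swing([.448,-.4101,.0342],[.4951,-.3556,.0706],np.arange(.54,1.86,.06))
print(robot.state())
E
```

```text
0.54 [-0.11 -0.03  0.12]
0.6 [ 0.18 -0.03 -0.27]
0.66 [ 0.49 -0.03 -0.65]
0.72 [ 0.83 -0.03 -1.  ]
0.78 [ 1.18 -0.03 -1.34]
0.84 [ 1.55 -0.03 -1.65]
0.9 [ 1.94 -0.03 -1.94]
0.96 [ 2.35 -0.03 -2.21]
1.02 [ 2.78 -0.02 -2.45]
1.08 [ 3.21 -0.02 -2.66]
1.14 [ 3.66 -0.02 -2.85]
1.2 [ 4.12 -0.02 -3.01]
1.26 [ 4.59 -0.02 -3.14]
1.32 [ 5.06 -0.02 -3.25]
1.38 [ 5.55 -0.02 -3.33]
1.44 [ 6.03 -0.01 -3.37]
1.5 [ 6.52 -0.01 -3.39]
1.56 [ 7.   -0.01 -3.38]
1.62 [ 7.49 -0.01 -3.34]
1.68 [ 7.97 -0.01 -3.27]
1.74 [ 8.45 -0.   -3.17]
1.8 [ 8.92 -0.   -3.05]
1.86 [ 9.38 -0.   -2.89]
{'t': 4.1, 'joint_positions': array([-0.85241524,  0.37814069,  1.67485196,  0.00238389,  1.08827601,
        0.64305193]), 'qvel': array([-0.00570741,  0.00486657,  0.01255323, -0.0019877 , -0.01033461,
       -0.00590915]), 'joint_torque': array([ -0.91931222, -51.81354761, -34.44087267,  -0.31377104,
        -0.48186567,   0.06382288]), 'tool_pos': array([ 0.46314508, -0.40934899,  0.07631418]), 'eef_rot': array([ 9.99310871e-01,  3.71031318e-02,  9.22553062e-04, -5.38666549e-04]), 'contact_force': array([-0.24732156,  2.08999036,  0.81991531]), 'moment': array([ 0.34079356,  0.12477917, -0.04008255]), 'width': 0.29873769424181595}
```

Request:
servo_tool(
  commands=[
    {"xyz": [0.49, 0, -0.65], "yaw": 0},
    {"xyz": [1.18, 0, -1.34], "yaw": 0},
    {"xyz": [1.94, 0, -1.94], "yaw": 0},
    {"xyz": [2.78, 0, -2.45], "yaw": 0},
    {"xyz": [3.66, 0, -2.85], "yaw": 0},
    {"xyz": [4.59, 0, -3.14], "yaw": 0},
    {"xyz": [5.55, 0, -3.33], "yaw": 0},
    {"xyz": [6.52, 0, -3.39], "yaw": 0},
    {"xyz": [6.52, 0, -3.39], "yaw": 0},
  ],
)

```text
t: 4.85
tool_pos: [0.5306, -0.4045, 0.1111]
eef_rot: [0.999, 0.038, 0.002, 0.0]
contact_force: [-0.2, 2.1, 6.3]
width: 0.305
```

```bash
python3 - <<'E'
from h import *
swing([.448,-.4101,.0342],[.4951,-.3556,.0706],np.arange(1.5,1.9,.06))
im=robot.snapshot("side");cv2.imwrite("pics/s2.png",cv2.resize(im[90:230,320:460],None,fx=4,fy=4,interpolation=cv2.INTER_CUBIC)[:,:,::-1])
E
```

```text
1.5 [-0.26 -0.02  0.08]
1.56 [ 0.23 -0.02  0.09]
1.62 [ 0.71 -0.02  0.13]
1.68 [ 1.2  -0.02  0.2 ]
1.74 [ 1.67 -0.02  0.3 ]
1.8 [ 2.14 -0.01  0.43]
1.86 [ 2.6  -0.01  0.58]
```

View pics/s2.png

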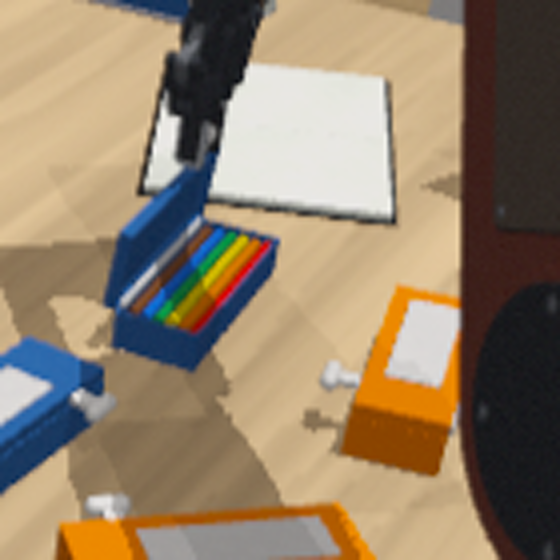

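The lid is nearly upright; the tab is held at about (195,150) in the crop, and the tin stands flat. I'll go on to 1.8 rad, slightly higher to ease the downward push, then let go.

Request:
servo_tool(
  commands=[
    {"xyz": [0.5, 0, -0.05], "yaw": 0},
    {"xyz": [1.2, 0, 0], "yaw": 0},
    {"xyz": [1.7, 0, 0.1], "yaw": 0},
    {"xyz": [2.15, 0, 0.25], "yaw": 0},
    {"xyz": [2.15, 0, 0.25], "yaw": 0},
  ],
)

```text
t: 5.32
tool_pos: [0.5526, -0.4029, 0.1088]
eef_rot: [0.999, 0.038, 0.002, 0.0]
contact_force: [-0.4, 3.6, 3.6]
width: 0.305
```

Request:
servo_tool(
  commands=[
    {"xyz": [0, 0, 0], "yaw": 0},
    {"xyz": [0, 0, 0], "yaw": 0},
    {"xyz": [0, 0, 0], "yaw": 0},
    {"xyz": [0, 0, 0], "yaw": 0},
    {"xyz": [0, 0, 0], "yaw": 0},
    {"xyz": [0, 0, 0], "yaw": 0},
    {"xyz": [0, 0, 0], "yaw": 0},
    {"xyz": [0, 0, 0], "yaw": 0},
    {"xyz": [0, 0, 0], "yaw": 0},
    {"xyz": [0, 0, 0], "yaw": 0},
  ],
  grip=0.1,
)

```text
t: 6.15
tool_pos: [0.5526, -0.4029, 0.1088]
eef_rot: [0.999, 0.038, 0.002, 0.0]
contact_force: [0.1, 0.5, 0.6]
width: 0.548
```

```bash
python3 - <<'E'
from h import *
swing([.448,-.4101,.0342],[.4951,-.3556,.0706],[1.7,1.8])
im=robot.snapshot("side");cv2.imwrite("pics/s3.png",cv2.resize(im[90:230,320:460],None,fx=4,fy=4,interpolation=cv2.INTER_CUBIC)[:,:,::-1])
E
```

```text
1.7 [-0.84 -0.02 -0.01]
1.8 [-0.06 -0.02  0.19]
```

View pics/s3.png

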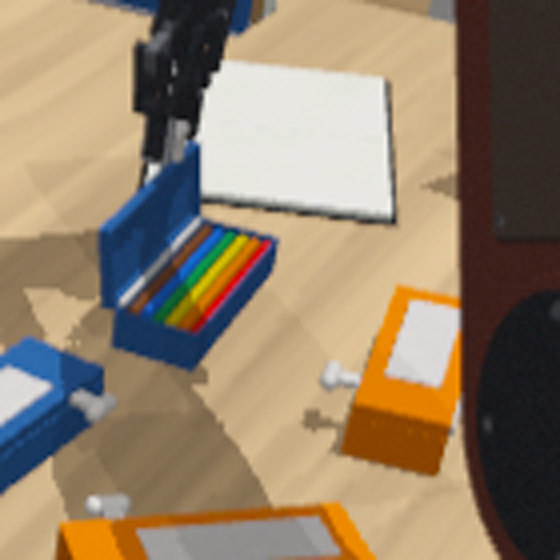

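```bash
cat >> h.py <<'E'
def lidpts(tin,th,cam="side"):
    "pixels of the lid's outer front edge ends (own y +85, -85) at lid angle th"
    a=th; o=[]
    for y in(.085,-.085):
        dx,dz=-.062,.0105   # outer top front edge, rel. hinge, closed
        p=[.031+dx*np.cos(a)+dz*np.sin(a), y, .03-dx*np.sin(a)+dz*np.cos(a)]
        o.append(Ro.from_euler('z',tin[2]).apply(p)+[tin[0],tin[1],0])
    return proj(cam,np.array(o)).round(1).tolist()
E
python3 - <<'E'
from h import *
for t in(1.6,1.8,1.95,2.1,2.35):print(t,[[round((u-320)*4),round((v-90)*4)] for u,v in lidpts([.4951,-.3556,.0706],t)])
E
```

```text
1.6 [[104, 226], [197, 139]]
1.8 [[87, 227], [182, 140]]
1.95 [[76, 229], [170, 142]]
2.1 [[65, 233], [160, 146]]
2.35 [[50, 244], [146, 157]]
```

The lid edge in the crop, at (100,232) and (195,142), fits about 1.7 rad, well short of 2.35. It seems to be staying put. To be sure the fingers aren't propping it, I'll rise clear and compare.

Request:
servo_tool(
  commands=[
    {"xyz": [0, 0, -1.5], "yaw": 0},
    {"xyz": [0, 0, -4], "yaw": 0},
    {"xyz": [0, 0, -6], "yaw": 0},
    {"xyz": [0, 0, -6], "yaw": 0},
    {"xyz": [0, 0, -6], "yaw": 0},
    {"xyz": [0, 0, -6], "yaw": 0},
    {"xyz": [0, 0, -6], "yaw": 0},
    {"xyz": [0, 0, -6], "yaw": 0},
    {"xyz": [0, 0, -6], "yaw": 0},
    {"xyz": [0, 0, -6], "yaw": 0},
  ],
)

```text
t: 7.03
tool_pos: [0.5519, -0.4026, 0.1679]
eef_rot: [0.999, 0.038, 0.002, -0.0]
contact_force: [0.5, 0.7, -0.5]
width: 0.545
```

```bash
python3 - <<'E'
from h import *
print(robot.state()["tool_pos"])
im=robot.snapshot("side");cv2.imwrite("pics/s4.png",cv2.resize(im[90:230,320:460],None,fx=4,fy=4,interpolation=cv2.INTER_CUBIC)[:,:,::-1])
E
```

```text
[ 0.55193376 -0.40255369  0.1678501 ]
```

View pics/s4.png

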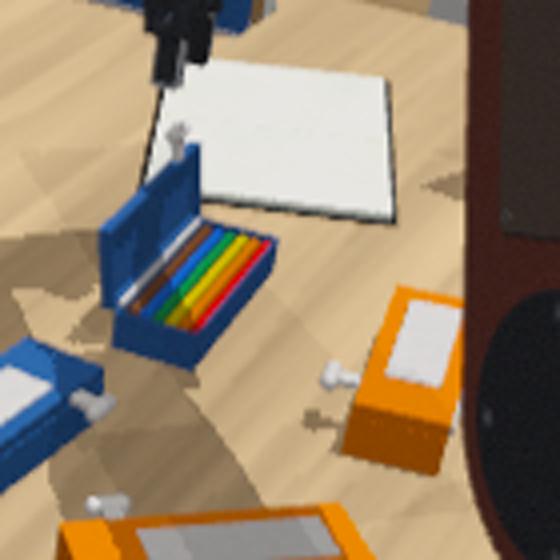

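With the fingers well clear, the lid still stands at the same place (edges (100,232) and (198,145), tab at (177,135)). The right-hand tin is the stiff one. I'll pinch it again and swing it shut.

Request:
servo_tool(
  commands=[
    {"xyz": [0, 0, 2], "yaw": 0},
    {"xyz": [0, 0, 4], "yaw": 0},
    {"xyz": [0.05, 0, 5.6], "yaw": 0},
    {"xyz": [0.05, 0, 5.8], "yaw": 0},
    {"xyz": [0.05, 0, 5.8], "yaw": 0},
  ],
)

```text
t: 7.5
tool_pos: [0.5519, -0.4018, 0.1084]
eef_rot: [0.999, 0.038, 0.001, -0.001]
contact_force: [0.9, -0.5, 0.1]
width: 0.553
```

Request:
servo_tool(
  commands=[
    {"xyz": [0, 0, 0], "yaw": 0},
    {"xyz": [0, 0, 0], "yaw": 0},
    {"xyz": [0, 0, 0], "yaw": 0},
    {"xyz": [0, 0, 0], "yaw": 0},
    {"xyz": [0, 0, 0], "yaw": 0},
  ],
  grip=-0.6,
)

```text
t: 7.92
tool_pos: [0.5525, -0.4024, 0.1097]
eef_rot: [0.999, 0.038, 0.002, -0.001]
contact_force: [-0.1, -0.7, 2.2]
width: 0.303
```

```bash
python3 - <<'E'
from h import *
swing([.448,-.4101,.0342],[.4951,-.3556,.0706],np.arange(1.8,-.01,-.1))
E
```

```text
1.8 [-0.05  0.03  0.27]
1.7 [-0.84  0.02  0.08]
1.6 [-1.64  0.02 -0.04]
1.5 [-2.45  0.01 -0.07]
1.4 [-3.26  0.01 -0.03]
1.3 [-4.06  0.01  0.1 ]
1.2 [-4.85  0.    0.3 ]
1.1 [-5.61 -0.    0.59]
1.0 [-6.33 -0.    0.94]
0.9 [-7.02 -0.01  1.37]
0.8 [-7.67 -0.01  1.87]
0.7 [-8.26 -0.01  2.42]
0.6 [-8.79 -0.02  3.03]
0.5 [-9.26 -0.02  3.7 ]
0.4 [-9.66 -0.02  4.4 ]
0.3 [-9.98 -0.02  5.14]
0.2 [-10.23  -0.02   5.92]
0.1 [-10.41  -0.02   6.71]
-0.0 [-10.5   -0.02   7.51]
```

Request:
servo_tool(
  commands=[
    {"xyz": [-0.8, 0, 0], "yaw": 0},
    {"xyz": [-1.64, 0, -0.1], "yaw": 0},
    {"xyz": [-2.45, 0, -0.1], "yaw": 0},
    {"xyz": [-3.26, 0, -0.05], "yaw": 0},
    {"xyz": [-4.06, 0, 0.1], "yaw": 0},
    {"xyz": [-4.85, 0, 0.3], "yaw": 0},
    {"xyz": [-5.61, 0, 0.6], "yaw": 0},
    {"xyz": [-6.33, 0, 0.95], "yaw": 0},
    {"xyz": [-7.02, 0, 1.37], "yaw": 0},
    {"xyz": [-7.02, 0, 1.37], "yaw": 0},
  ],
)

```text
t: 8.75
tool_pos: [0.4804, -0.4078, 0.0945]
eef_rot: [0.999, 0.038, 0.0, -0.001]
contact_force: [-1.9, -2.4, 0.8]
width: 0.299
```

```bash
python3 - <<'E'
from h import *
swing([.448,-.4101,.0342],[.4951,-.3556,.0706],np.arange(.9,-.01,-.1))
E
```

```text
0.9 [ 0.21  0.   -0.12]
0.8 [-0.43  0.    0.37]
0.7 [-1.02 -0.    0.93]
0.6 [-1.55 -0.    1.54]
0.5 [-2.02 -0.    2.21]
0.4 [-2.42 -0.    2.91]
0.3 [-2.74 -0.    3.66]
0.2 [-2.99 -0.    4.43]
0.1 [-3.16 -0.    5.22]
0.0 [-3.25 -0.    6.03]
```

Request:
servo_tool(
  commands=[
    {"xyz": [-0.43, 0, 0.37], "yaw": 0},
    {"xyz": [-1.02, 0, 0.93], "yaw": 0},
    {"xyz": [-1.55, 0, 1.54], "yaw": 0},
    {"xyz": [-2.02, 0, 2.2], "yaw": 0},
    {"xyz": [-2.42, 0, 2.9], "yaw": 0},
    {"xyz": [-2.74, 0, 3.65], "yaw": 0},
    {"xyz": [-3, 0, 4.43], "yaw": 0},
    {"xyz": [-3.16, 0, 5.2], "yaw": 0},
    {"xyz": [-3.2, 0, 6.05], "yaw": 0},
    {"xyz": [-3.2, 0, 6.1], "yaw": 0},
  ],
)

```text
t: 9.58
tool_pos: [0.4483, -0.41, 0.032]
eef_rot: [0.999, 0.037, 0.0, -0.001]
contact_force: [-1.5, -2.9, 0.1]
width: 0.304
```

```bash
python3 - <<'E'
from h import *
swing([.448,-.4101,.0342],[.4951,-.3556,.0706],[0])
shift((.4642,-.148,.12),-.0722+np.pi/2)
E
```

```text
0 [-0.03  0.01 -0.22]
shift [  3.55 -26.03  -8.73] yaw 8.4 t 9.58 F [-1.5 -2.9  0.1] w 0.304
```

Request:
servo_tool(
  commands=[
    {"xyz": [0, 0, 0.3], "yaw": 0},
    {"xyz": [0, 0, 0.3], "yaw": 0},
  ],
)

```text
t: 9.75
tool_pos: [0.4488, -0.41, 0.0293]
eef_rot: [0.999, 0.037, 0.001, -0.001]
contact_force: [2.8, 1.1, 5.1]
width: 0.302
```

Request:
servo_tool(
  commands=[
    {"xyz": [0, 0, 0], "yaw": 0},
    {"xyz": [0, 0, 0], "yaw": 0},
    {"xyz": [0, 0, -2], "yaw": 0},
    {"xyz": [0, 0, -5], "yaw": 0},
    {"xyz": [0, 0, -9], "yaw": 0},
    {"xyz": [0, 0, -9], "yaw": 0},
  ],
  grip=0.1,
)

```text
t: 10.25
tool_pos: [0.4518, -0.4136, 0.1271]
eef_rot: [0.999, 0.038, 0.004, 0.003]
contact_force: [2.5, -1.5, 1.1]
width: 0.546
```

```bash
python3 - <<'E'
from h import *
print(np.round(robot.state()["tool_pos"],4))
shift((.4642,-.148,.12),-.0722+np.pi/2)
shift((.4951,-.3556,.12),.0706)
im=robot.snapshot("side");cv2.imwrite("pics/s5.png",cv2.resize(im[90:230,320:460],None,fx=4,fy=4,interpolation=cv2.INTER_CUBIC)[:,:,::-1])
E
```

```text
[ 0.4518 -0.4136  0.1271]
shift [  3.22 -26.4    0.56] yaw 8.4 t 10.25 F [ 2.5 -1.5  1.1] w 0.546
shift [ 4.74 -5.47  0.71] yaw -89.7 t 10.25 F [ 2.5 -1.5  1.1] w 0.546
```

View pics/s5.png

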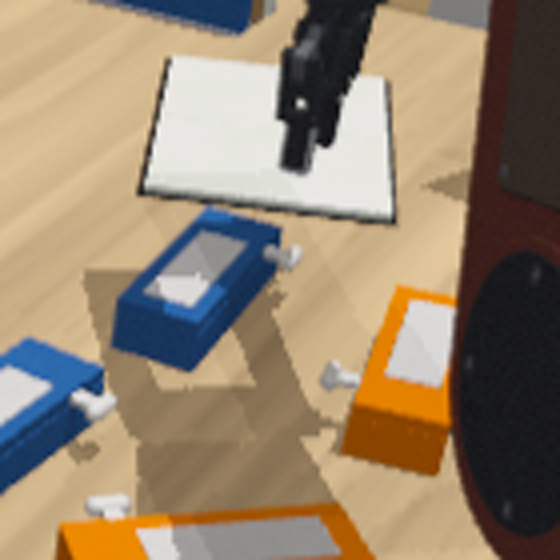

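The stiff tin is shut again, lid flat, in its place (crop centre (195,290)). I'll carry it to the tray now, gripping across its depth at mid-length.

Request:
servo_tool(
  commands=[
    {"xyz": [0.5, -0.5, 0], "yaw": -7},
    {"xyz": [1, -1, 0], "yaw": -14},
    {"xyz": [1.5, -1.6, 0], "yaw": -21},
    {"xyz": [2, -2.2, 0], "yaw": -28},
    {"xyz": [2.5, -2.8, 0], "yaw": -35},
    {"xyz": [3, -3.4, 0], "yaw": -42},
    {"xyz": [3.5, -4, 0], "yaw": -49},
    {"xyz": [4, -4.6, 0], "yaw": -56},
    {"xyz": [4.5, -5.2, 0], "yaw": -63},
    {"xyz": [4.7, -5.5, 0.5], "yaw": -70},
  ],
  grip=1,
)

```text
t: 11.13
tool_pos: [0.4942, -0.3534, 0.1186]
eef_rot: [0.795, 0.607, 0.002, 0.003]
contact_force: [0.3, -0.8, 0.3]
width: 1.001
```

```bash
python3 - <<'E'
from h import *
shift((.4951,-.3556,.10),.0706)
im=robot.snapshot("top");hsv=cv2.cvtColor(im,cv2.COLOR_RGB2HSV)
E
```

```text
shift [-0.19  0.13  1.86] yaw -19.4 t 11.13 F [ 0.3 -0.8  0.3] w 1.001
```

Request:
servo_tool(
  commands=[
    {"xyz": [-0.2, 0.1, 1], "yaw": -7},
    {"xyz": [-0.2, 0.1, 2], "yaw": -14},
    {"xyz": [-0.2, 0.1, 2], "yaw": -19.4},
    {"xyz": [-0.2, 0.1, 3], "yaw": -19.4},
    {"xyz": [-0.2, 0.1, 5], "yaw": -19.4},
    {"xyz": [-0.2, 0.1, 7], "yaw": -19.4},
    {"xyz": [-0.2, 0.1, 8.5], "yaw": -19.4},
    {"xyz": [-0.2, 0.1, 9.6], "yaw": -19.4},
    {"xyz": [-0.2, 0.1, 9.6], "yaw": -19.4},
  ],
)

```text
t: 11.93
tool_pos: [0.4925, -0.3531, 0.0172]
eef_rot: [0.68, 0.733, 0.001, -0.0]
contact_force: [-0.5, 0.7, -0.8]
width: 1.001
```

```bash
python3 - <<'E'
from h import *
shift((.4951,-.3556,.022),.0706)
E
```

```text
shift [-0.27  0.24 -0.48] yaw 0.3 t 11.93 F [-0.5  0.7 -0.8] w 1.001
```

Request:
servo_tool(
  commands=[
    {"xyz": [-0.2, 0.2, -0.2], "yaw": 0},
    {"xyz": [-0.2, 0.2, -0.2], "yaw": 0},
  ],
)

```text
t: 12.1
tool_pos: [0.4951, -0.3554, 0.0196]
eef_rot: [0.681, 0.733, 0.001, -0.0]
contact_force: [0.1, 0.7, 0.7]
width: 0.997
```

Request:
servo_tool(
  commands=[
    {"xyz": [0, 0, 0], "yaw": 0},
    {"xyz": [0, 0, 0], "yaw": 0},
    {"xyz": [0, 0, 0], "yaw": 0},
    {"xyz": [0, 0, 0], "yaw": 0},
    {"xyz": [0, 0, 0], "yaw": 0},
    {"xyz": [0, 0, 0], "yaw": 0},
  ],
  grip=-0.2,
  squeeze=30,
)

```text
t: 12.6
tool_pos: [0.4957, -0.3562, 0.0211]
eef_rot: [0.681, 0.733, 0.001, 0.001]
contact_force: [-1.0, 0.1, 5.8]
width: 0.717
```

```bash
python3 - <<'E'
from h import *
print(robot.state()["tool_pos"])
shift((.548,.3965,.15),.1223+np.pi/2)
E
```

```text
[ 0.49566467 -0.35620019  0.02105901]
shift [ 74.68  10.76 -12.87] yaw 87.2 t 12.6 F [-1.   0.1  5.8] w 0.717
```

Width is 61 mm, so the tin is held. Next I'll lift and carry.

Request:
servo_tool(
  commands=[
    {"xyz": [0, 0, -0.5], "yaw": 0},
    {"xyz": [0, 0, -1.5], "yaw": 0},
    {"xyz": [0, 0, -3.5], "yaw": 0},
    {"xyz": [0, 0, -6], "yaw": 0},
    {"xyz": [1, 0.2, -9], "yaw": 0},
    {"xyz": [3, 0.5, -11], "yaw": 0},
    {"xyz": [5.5, 0.8, -12], "yaw": 0},
    {"xyz": [8.5, 1.2, -12], "yaw": 0},
    {"xyz": [11.5, 1.6, -12], "yaw": 0},
    {"xyz": [14.5, 2, -12], "yaw": 0},
  ],
)

```text
t: 13.43
tool_pos: [0.5041, -0.2085, 0.1413]
eef_rot: [0.681, 0.732, 0.001, 0.001]
contact_force: [1.3, 0.7, -6.0]
width: 0.717
```

```bash
python3 - <<'E'
from h import *
print(robot.state()["tool_pos"],robot.state()["joint_positions"])
shift((.548,.3965,.14),.1223+np.pi/2)
E
```

```text
[ 0.50410682 -0.20854398  0.14132167] [-5.37804367e-01  1.33558619e-01  1.83572108e+00  1.79712272e-03
  1.17071476e+00 -6.11126167e-01]
shift [60.03  8.77  0.18] yaw 87.2 t 13.43 F [ 1.3  0.7 -6. ] w 0.717
```

Request:
servo_tool(
  commands=[
    {"xyz": [3, 0.4, 0], "yaw": -4},
    {"xyz": [6, 0.9, 0], "yaw": -9},
    {"xyz": [9, 1.3, 0], "yaw": -14},
    {"xyz": [12, 1.8, 0], "yaw": -19},
    {"xyz": [15, 2.2, 0], "yaw": -24},
    {"xyz": [18, 2.6, 0], "yaw": -29},
    {"xyz": [21, 3.1, 0], "yaw": -34},
    {"xyz": [24, 3.5, 0], "yaw": -39},
    {"xyz": [27, 4, 0], "yaw": -44},
    {"xyz": [30, 4.4, 0], "yaw": -49},
  ],
)

```text
t: 14.27
tool_pos: [0.5255, 0.0955, 0.1415]
eef_rot: [0.314, 0.949, 0.001, 0.001]
contact_force: [1.2, 0.2, -5.7]
width: 0.719
```

```bash
python3 - <<'E'
from h import *
print(robot.state()["tool_pos"])
shift((.548,.3965,.14),.1223+np.pi/2)
E
```

```text
[0.52548696 0.09551344 0.14151478]
shift [16.13 25.51  0.18] yaw -43.6 t 14.27 F [ 1.2  0.2 -5.7] w 0.719
```

Request:
servo_tool(
  commands=[
    {"xyz": [1.6, 2.6, 0], "yaw": -5},
    {"xyz": [3.2, 5.1, 0], "yaw": -10},
    {"xyz": [4.8, 7.7, 0], "yaw": -15},
    {"xyz": [6.4, 10.2, 0], "yaw": -20},
    {"xyz": [8, 12.8, 0], "yaw": -25},
    {"xyz": [9.7, 15.3, 0], "yaw": -30},
    {"xyz": [11.3, 17.9, 0], "yaw": -35},
    {"xyz": [12.9, 20.4, 0], "yaw": -40},
    {"xyz": [14.5, 23, 0], "yaw": -43.6},
    {"xyz": [16.1, 25.5, 0.2], "yaw": -43.6},
  ],
)

```text
t: 15.1
tool_pos: [0.5476, 0.3978, 0.1398]
eef_rot: [-0.063, 0.998, 0.0, 0.0]
contact_force: [0.7, -0.5, -5.5]
width: 0.72
```

```bash
python3 - <<'E'
from h import *
print(robot.state()["tool_pos"])
shift((.548,.3965,.032),.1223+np.pi/2)
im=robot.snapshot("side");cv2.imwrite("pics/s6.png",im[:,:,::-1])
E
```

```text
[0.547628   0.39778047 0.13980812]
shift [-1.000e-02 -1.400e-01  1.078e+01] yaw 0.2 t 15.1 F [ 0.7 -0.5 -5.5] w 0.72
```

View pics/s6.png

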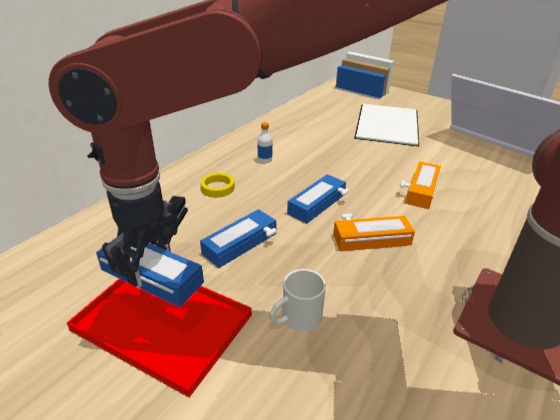

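The tin hangs level and shut at (150,270) over the tray, in line with its long side; the other things are where they were. I'll lower it gently.

Request:
servo_tool(
  commands=[
    {"xyz": [0, -0.1, 3], "yaw": 0},
    {"xyz": [0, -0.1, 6], "yaw": 0},
    {"xyz": [0, -0.1, 8], "yaw": 0},
    {"xyz": [0, -0.1, 9.5], "yaw": 0},
    {"xyz": [0, -0.1, 10.3], "yaw": 0},
    {"xyz": [0, -0.1, 10.7], "yaw": 0},
    {"xyz": [0, -0.1, 11], "yaw": 0},
    {"xyz": [0, -0.1, 11.1], "yaw": 0},
    {"xyz": [0, -0.1, 11.1], "yaw": 0},
  ],
)

```text
t: 15.9
tool_pos: [0.5482, 0.4032, 0.0298]
eef_rot: [-0.063, 0.998, 0.003, 0.002]
contact_force: [0.3, 0.7, -6.1]
width: 0.713
```

Request:
servo_tool(
  commands=[
    {"xyz": [0, 0, 0.1], "yaw": 0},
    {"xyz": [0, 0, 0.2], "yaw": 0},
    {"xyz": [0, 0, 0.3], "yaw": 0},
    {"xyz": [0, 0, 0.4], "yaw": 0},
  ],
)

```text
t: 16.23
tool_pos: [0.5485, 0.4034, 0.0263]
eef_rot: [-0.063, 0.998, 0.003, 0.002]
contact_force: [1.8, 0.1, -2.1]
width: 0.718
```

Request:
servo_tool(
  commands=[
    {"xyz": [0, 0, 0.1], "yaw": 0},
    {"xyz": [0, 0, 0.1], "yaw": 0},
    {"xyz": [0, 0, 0.1], "yaw": 0},
  ],
)

```text
t: 16.48
tool_pos: [0.5486, 0.4034, 0.0262]
eef_rot: [-0.063, 0.998, 0.003, 0.002]
contact_force: [-4.1, -1.8, 4.8]
width: 0.721
```

Request:
servo_tool(
  commands=[
    {"xyz": [0, 0, -0.2], "yaw": 0},
    {"xyz": [0, 0, -0.2], "yaw": 0},
    {"xyz": [0, 0, -0.2], "yaw": 0},
    {"xyz": [0, 0, -0.3], "yaw": 0},
    {"xyz": [0, 0, -2], "yaw": 0},
    {"xyz": [0, 0, -5], "yaw": 0},
    {"xyz": [0, 0, -9], "yaw": 0},
    {"xyz": [0, 0, -13], "yaw": 0},
    {"xyz": [0, 0, -13], "yaw": 0},
  ],
  grip=1,
  squeeze=20,
)

```text
t: 17.23
tool_pos: [0.5529, 0.4054, 0.1672]
eef_rot: [-0.063, 0.998, 0.007, 0.009]
contact_force: [2.0, 0.6, 1.2]
width: 0.999
```

```bash
python3 - <<'E'
from h import *
print(robot.state()["tool_pos"],robot.state()["joint_positions"])
shift((.516,.098,.12),-.1808+np.pi/2)
E
```

```text
[0.55287559 0.40541481 0.16722208] [ 0.5159492   0.40735729  1.44982262  0.00421639  1.26150277 -1.18148524]
shift [  7.59 -30.09   4.2 ] yaw 17.6 t 17.23 F [2.  0.6 1.2] w 0.999
```

Request:
servo_tool(
  commands=[
    {"xyz": [0.8, -3, 0], "yaw": 2},
    {"xyz": [1.6, -6, 0], "yaw": 4},
    {"xyz": [2.4, -9, 0.5], "yaw": 6},
    {"xyz": [3.2, -12, 1], "yaw": 8},
    {"xyz": [4, -15.5, 1.5], "yaw": 10},
    {"xyz": [5, -19, 2], "yaw": 12},
    {"xyz": [6, -23, 3], "yaw": 14},
    {"xyz": [7, -27, 4], "yaw": 16},
    {"xyz": [7.6, -30.1, 4.2], "yaw": 17.6},
    {"xyz": [7.6, -30.1, 4.2], "yaw": 17.6},
  ],
  grip=0.1,
  squeeze=5,
)

```text
t: 18.07
tool_pos: [0.5149, 0.0929, 0.1188]
eef_rot: [0.094, 0.996, 0.007, 0.008]
contact_force: [0.0, -0.3, 0.6]
width: 0.551
```

```bash
python3 - <<'E'
from h import *
print(robot.state()["tool_pos"])
shift((.516,.098,.034),-.1808+np.pi/2)
im=robot.snapshot("top");hsv=cv2.cvtColor(im,cv2.COLOR_RGB2HSV)
R=robot.outline_of("top","tin_a");print([(np.round(d["centre"]).tolist(),round(d["score"],2)) for d in R])
E
```

```text
[0.51488732 0.09289762 0.11878364]
shift [0.1  0.39 8.48] yaw -0.4 t 18.07 F [ 0.  -0.3  0.6] w 0.551
[([301.0, 295.0], 0.97), ([406.0, 303.0], 0.96), ([225.0, 198.0], 0.88), ([320.0, 229.0], 0.84), ([136.0, 212.0], 0.57)]
```

Request:
servo_tool(
  commands=[
    {"xyz": [0.1, 0.4, 2], "yaw": 0},
    {"xyz": [0.1, 0.4, 4], "yaw": 0},
    {"xyz": [0.1, 0.4, 6], "yaw": 0},
    {"xyz": [0.1, 0.4, 7.5], "yaw": 0},
    {"xyz": [0.1, 0.4, 8.4], "yaw": 0},
    {"xyz": [0.1, 0.4, 8.4], "yaw": 0},
    {"xyz": [0.1, 0.4, 8.4], "yaw": 0},
  ],
)

```text
t: 18.75
tool_pos: [0.5176, 0.103, 0.0363]
eef_rot: [0.092, 0.996, 0.008, 0.009]
contact_force: [0.7, -0.3, 0.7]
width: 0.551
```

```bash
python3 - <<'E'
from h import *
shift((.516,.098,.034),-.1808+np.pi/2)
im=robot.snapshot("side");cv2.imwrite("pics/s7.png",cv2.resize(im[170:290,180:320],None,fx=5,fy=5,interpolation=cv2.INTER_CUBIC)[:,:,::-1])
E
```

```text
shift [ 0.07 -0.53  0.22] yaw -0.1 t 18.75 F [ 0.7 -0.3  0.7] w 0.551
```

View pics/s7.png

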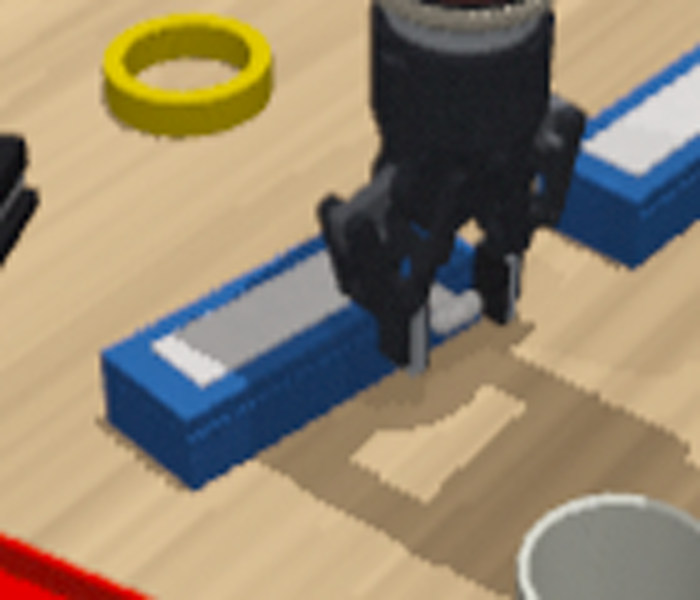

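The bar of the left tin, at (455,310) in the crop, lies between the two fingers. I'll trim 5 mm sideways and pinch.

Request:
servo_tool(
  commands=[
    {"xyz": [0.1, -0.5, 0.2], "yaw": 0},
    {"xyz": [0.1, -0.5, 0.2], "yaw": 0},
    {"xyz": [0.1, -0.5, 0.2], "yaw": 0},
  ],
)

```text
t: 19.05
tool_pos: [0.517, 0.0979, 0.0357]
eef_rot: [0.092, 0.996, 0.009, 0.01]
contact_force: [-0.7, -0.3, -0.3]
width: 0.55
```

Request:
servo_tool(
  commands=[
    {"xyz": [0, 0, 0], "yaw": 0},
    {"xyz": [0, 0, 0], "yaw": 0},
    {"xyz": [0, 0, 0], "yaw": 0},
    {"xyz": [0, 0, 0], "yaw": 0},
    {"xyz": [0, 0, 0], "yaw": 0},
    {"xyz": [0, 0, 0], "yaw": 0},
  ],
  grip=-0.6,
)

```text
t: 19.55
tool_pos: [0.5176, 0.0979, 0.0364]
eef_rot: [0.092, 0.996, 0.009, 0.011]
contact_force: [-0.4, -0.5, 5.3]
width: 0.304
```

```bash
python3 - <<'E'
from h import *
p=robot.state()["tool_pos"];print(p)
swing(p,[.577,.1392,-.1808],np.arange(.06,.7,.06))
E
```

```text
[0.51758939 0.09793826 0.03636125]
0.06 [-0.05  0.01 -0.48]
0.12 [-0.14  0.02 -0.96]
0.18 [-0.25  0.03 -1.44]
0.24 [-0.39  0.04 -1.9 ]
0.3 [-0.56  0.05 -2.36]
0.36 [-0.75  0.06 -2.81]
0.42 [-0.97  0.07 -3.24]
0.48 [-1.22  0.07 -3.66]
0.54 [-1.49  0.08 -4.06]
0.6 [-1.78  0.09 -4.45]
0.66 [-2.1   0.1  -4.82]
```

Request:
servo_tool(
  commands=[
    {"xyz": [0.1, 0, 0], "yaw": 0},
    {"xyz": [0.1, 0, 0], "yaw": 0},
    {"xyz": [0.1, 0, 0.4], "yaw": 0},
    {"xyz": [0.1, 0, 0.4], "yaw": 0},
    {"xyz": [0.1, 0, 0.4], "yaw": 0},
  ],
  grip=0.1,
)

```text
t: 19.97
tool_pos: [0.5161, 0.0982, 0.0316]
eef_rot: [0.092, 0.996, 0.009, 0.01]
contact_force: [-0.5, 0.9, 0.3]
width: 0.553
```

Request:
servo_tool(
  commands=[
    {"xyz": [0, 0, 0], "yaw": 0},
    {"xyz": [0, 0, 0], "yaw": 0},
    {"xyz": [0, 0, 0], "yaw": 0},
    {"xyz": [0, 0, 0], "yaw": 0},
    {"xyz": [0, 0, 0], "yaw": 0},
    {"xyz": [0, 0, 0], "yaw": 0},
  ],
  grip=-0.6,
)

```text
t: 20.47
tool_pos: [0.5158, 0.0982, 0.0315]
eef_rot: [0.092, 0.996, 0.009, 0.01]
contact_force: [-1.7, 1.3, 0.5]
width: 0.303
```

Request:
servo_tool(
  commands=[
    {"xyz": [-0.05, 0, -0.48], "yaw": 0},
    {"xyz": [-0.14, 0, -0.96], "yaw": 0},
    {"xyz": [-0.25, 0, -1.44], "yaw": 0},
    {"xyz": [-0.39, 0, -1.9], "yaw": 0},
    {"xyz": [-0.56, 0.05, -2.36], "yaw": 0},
    {"xyz": [-0.75, 0.05, -2.81], "yaw": 0},
    {"xyz": [-0.97, 0.05, -3.24], "yaw": 0},
    {"xyz": [-1.22, 0.05, -3.66], "yaw": 0},
    {"xyz": [-1.49, 0.1, -4.06], "yaw": 0},
    {"xyz": [-1.49, 0.1, -4.06], "yaw": 0},
  ],
)

```text
t: 21.3
tool_pos: [0.5307, 0.0955, 0.0735]
eef_rot: [0.092, 0.996, 0.008, 0.01]
contact_force: [-1.1, 0.4, -0.3]
width: 0.306
```

```bash
python3 - <<'E'
from h import *
swing([.5158,.0982,.0335],[.577,.1392,-.1808],np.arange(.54,1.9,.12))
E
```

```text
0.54 [ 0.1 -0.  -0.1]
0.66 [-0.51  0.01 -0.85]
0.78 [-1.21  0.03 -1.53]
0.9 [-1.99  0.04 -2.12]
1.02 [-2.83  0.05 -2.61]
1.14 [-3.72  0.06 -3.  ]
1.26 [-4.65  0.07 -3.28]
1.38 [-5.61  0.08 -3.44]
1.5 [-6.58  0.08 -3.49]
1.62 [-7.55  0.08 -3.42]
1.74 [-8.51  0.08 -3.24]
1.86 [-9.43  0.08 -2.94]
```

Request:
servo_tool(
  commands=[
    {"xyz": [-0.5, 0, -0.8], "yaw": 0},
    {"xyz": [-1.2, 0, -1.5], "yaw": 0},
    {"xyz": [-2, 0, -2.1], "yaw": 0},
    {"xyz": [-2.83, 0.05, -2.6], "yaw": 0},
    {"xyz": [-3.72, 0.05, -3], "yaw": 0},
    {"xyz": [-4.65, 0.05, -3.28], "yaw": 0},
    {"xyz": [-5.61, 0.1, -3.44], "yaw": 0},
    {"xyz": [-6.58, 0.1, -3.49], "yaw": 0},
    {"xyz": [-7.2, 0.1, -3.45], "yaw": 0},
    {"xyz": [-7.2, 0.1, -3.45], "yaw": 0},
  ],
)

```text
t: 22.13
tool_pos: [0.6025, 0.0824, 0.1096]
eef_rot: [0.092, 0.996, 0.008, 0.011]
contact_force: [-0.8, -1.0, 3.2]
width: 0.301
```

```bash
python3 - <<'E'
from h import *
swing([.5158,.0982,.0335],[.577,.1392,-.1808],np.arange(1.56,1.9,.06))
E
```

```text
1.56 [ 0.3  -0.01  0.  ]
1.62 [-0.19 -0.01  0.05]
1.68 [-0.67 -0.01  0.13]
1.74 [-1.14 -0.01  0.24]
1.8 [-1.61 -0.01  0.37]
1.86 [-2.07 -0.01  0.54]
```

Request:
servo_tool(
  commands=[
    {"xyz": [-0.7, 0, 0.05], "yaw": 0},
    {"xyz": [-1.2, 0, 0.1], "yaw": 0},
    {"xyz": [-1.7, 0, 0.3], "yaw": 0},
    {"xyz": [-2.3, 0, 0.5], "yaw": 0},
    {"xyz": [-2.3, 0, 0.5], "yaw": 0},
  ],
)

```text
t: 22.55
tool_pos: [0.6261, 0.0782, 0.1048]
eef_rot: [0.092, 0.996, 0.009, 0.011]
contact_force: [0.1, 1.4, 0.6]
width: 0.302
```

Request:
servo_tool(
  commands=[
    {"xyz": [0, 0, 0], "yaw": 0},
    {"xyz": [0, 0, 0], "yaw": 0},
    {"xyz": [0, 0, 0], "yaw": 0},
    {"xyz": [0, 0, 0], "yaw": 0},
    {"xyz": [0, 0, -2], "yaw": 0},
    {"xyz": [0, 0, -5], "yaw": 0},
    {"xyz": [0, 0, -5], "yaw": 0},
  ],
  grip=0.1,
)

```text
t: 23.13
tool_pos: [0.6282, 0.0775, 0.1611]
eef_rot: [0.092, 0.996, 0.009, 0.015]
contact_force: [1.9, -0.7, 0.6]
width: 0.549
```

```bash
python3 - <<'E'
from h import *
print(robot.state()["tool_pos"]);shift((.4642,-.148,.12),-.0722+np.pi/2)
im=robot.snapshot("side");cv2.imwrite("pics/s8.png",im[:,:,::-1])
for t in(0,1.7,1.95,2.35):print(t,lidpts([.577,.1392,-.1808],t))
E
```

```text
[0.62815002 0.07745456 0.16108353]
shift [ 12.09 -25.25   3.24] yaw -6.4 t 23.13 F [ 1.9 -0.7  0.6] w 0.549
0 [[216.5, 253.4], [275.8, 219.7]]
1.7 [[191.6, 217.2], [252.3, 187.5]]
1.95 [[188.0, 216.6], [248.4, 187.4]]
2.35 [[184.0, 219.2], [243.5, 190.2]]
```

View pics/s8.png

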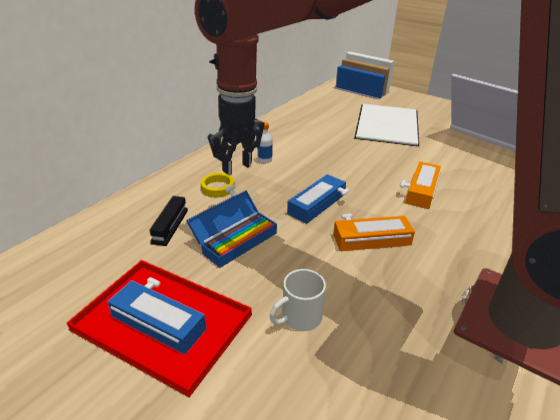

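The left tin's lid is open and leaning back at (225,215), and the shut stiff tin lies in the tray at (157,312). The mug, tape, stapler and glue haven't moved. Next is the middle tin.

Request:
servo_tool(
  commands=[
    {"xyz": [1.3, -3, -0.5], "yaw": -1},
    {"xyz": [2.6, -6, -0.5], "yaw": -2},
    {"xyz": [4, -9, 0], "yaw": -3},
    {"xyz": [5.5, -12, 0.5], "yaw": -4},
    {"xyz": [7, -15, 1], "yaw": -5},
    {"xyz": [8.5, -18, 1.5], "yaw": -6.4},
    {"xyz": [10, -21, 2.2], "yaw": -6.4},
    {"xyz": [11.5, -24, 3], "yaw": -6.4},
    {"xyz": [12.1, -25.3, 3.2], "yaw": -6.4},
    {"xyz": [12.1, -25.3, 3.2], "yaw": -6.4},
  ],
)

```text
t: 24.02
tool_pos: [0.4607, -0.1501, 0.1172]
eef_rot: [0.038, 0.999, 0.008, 0.014]
contact_force: [0.1, -0.7, -0.8]
width: 0.549
```

```bash
python3 - <<'E'
from h import *
print(robot.state()["tool_pos"]);shift((.4642,-.148,.031),-.0722+np.pi/2)
a=cv2.imread("pics/s8.png")[:,:,::-1].astype(int);im=robot.snapshot("side")
d=np.abs(im.astype(int)-a).sum(2)[190:262,180:282];print("change at tin L since s8:",(d>60).sum())
b=cv2.cvtColor(im,cv2.COLOR_RGB2HSV);m=(b[...,0]>100)&(b[...,0]<130)&(b[...,1]>120)
for c in range(184,256,8): 
    r=np.nonzero(m[185:262,c])[0];print(c,r.min()+185 if len(r) else None,end="; ")
cv2.imwrite("pics/s9.png",im[:,:,::-1])
E
```

```text
[ 0.46066554 -0.15012021  0.11716665]
shift [-0.1   0.09  8.63] yaw -0.2 t 24.02 F [ 0.1 -0.7 -0.8] w 0.549
change at tin L since s8: 2215
184 None; 192 218; 200 214; 208 210; 216 206; 224 202; 232 197; 240 194; 248 195;
```

Request:
servo_tool(
  commands=[
    {"xyz": [-0.1, 0.1, 2], "yaw": 0},
    {"xyz": [-0.1, 0.1, 4], "yaw": 0},
    {"xyz": [-0.1, 0.1, 6], "yaw": 0},
    {"xyz": [-0.1, 0.1, 7.5], "yaw": 0},
    {"xyz": [-0.1, 0.1, 8.5], "yaw": 0},
    {"xyz": [-0.1, 0.1, 8.6], "yaw": 0},
    {"xyz": [-0.1, 0.1, 8.6], "yaw": 0},
  ],
)

```text
t: 24.65
tool_pos: [0.4659, -0.1462, 0.0318]
eef_rot: [0.037, 0.999, 0.009, 0.014]
contact_force: [0.5, -0.8, 0.4]
width: 0.552
```

```bash
python3 - <<'E'
from h import *
shift((.4642,-.148,.031),-.0722+np.pi/2)
E
```

```text
shift [ 0.16 -0.19  0.07] yaw -0.1 t 24.65 F [ 0.5 -0.8  0.4] w 0.552
```

Request:
servo_tool(
  commands=[
    {"xyz": [0.15, -0.15, 0.1], "yaw": 0},
    {"xyz": [0.15, -0.15, 0.1], "yaw": 0},
  ],
)

```text
t: 24.82
tool_pos: [0.465, -0.1479, 0.0316]
eef_rot: [0.037, 0.999, 0.008, 0.015]
contact_force: [-1.0, -0.6, 0.3]
width: 0.547
```

Request:
servo_tool(
  commands=[
    {"xyz": [0, 0, 0], "yaw": 0},
    {"xyz": [0, 0, 0], "yaw": 0},
    {"xyz": [0, 0, 0], "yaw": 0},
    {"xyz": [0, 0, 0], "yaw": 0},
    {"xyz": [0, 0, 0], "yaw": 0},
    {"xyz": [0, 0, 0], "yaw": 0},
  ],
  grip=-0.6,
)

```text
t: 25.32
tool_pos: [0.4659, -0.1483, 0.0326]
eef_rot: [0.037, 0.999, 0.008, 0.016]
contact_force: [-0.7, 0.6, 6.4]
width: 0.301
```

```bash
python3 - <<'E'
from h import *
p=robot.state()["tool_pos"];print(p)
swing(p,[.5193,-.1,-.0722],np.arange(.06,.6,.06))
E
```

```text
[ 0.46586309 -0.14827841  0.03255618]
0.06 [-0.06  0.01 -0.48]
0.12 [-0.15  0.02 -0.96]
0.18 [-0.27  0.02 -1.43]
0.24 [-0.41  0.03 -1.9 ]
0.3 [-0.58  0.04 -2.35]
0.36 [-0.78  0.05 -2.8 ]
0.42 [-1.01  0.06 -3.23]
0.48 [-1.26  0.06 -3.65]
0.54 [-1.54  0.07 -4.05]
0.6 [-1.84  0.08 -4.43]
```

Request:
servo_tool(
  commands=[
    {"xyz": [0.15, 0, 0], "yaw": 0},
    {"xyz": [0.15, 0, 0], "yaw": 0},
    {"xyz": [0.15, 0, 0.4], "yaw": 0},
    {"xyz": [0.15, 0, 0.4], "yaw": 0},
    {"xyz": [0.15, 0, 0.4], "yaw": 0},
  ],
  grip=0.1,
)

```text
t: 25.73
tool_pos: [0.4639, -0.1479, 0.0279]
eef_rot: [0.037, 0.999, 0.008, 0.015]
contact_force: [0.4, -0.2, -0.5]
width: 0.55
```

Request:
servo_tool(
  commands=[
    {"xyz": [0, 0, 0], "yaw": 0},
    {"xyz": [0, 0, 0], "yaw": 0},
    {"xyz": [0, 0, 0], "yaw": 0},
    {"xyz": [0, 0, 0], "yaw": 0},
    {"xyz": [0, 0, 0], "yaw": 0},
    {"xyz": [0, 0, 0], "yaw": 0},
  ],
  grip=-0.6,
)

```text
t: 26.23
tool_pos: [0.4636, -0.1478, 0.0277]
eef_rot: [0.037, 0.999, 0.008, 0.015]
contact_force: [-0.8, -0.5, -0.4]
width: 0.303
```

Request:
servo_tool(
  commands=[
    {"xyz": [-0.06, 0, -0.48], "yaw": 0},
    {"xyz": [-0.15, 0, -0.96], "yaw": 0},
    {"xyz": [-0.27, 0, -1.43], "yaw": 0},
    {"xyz": [-0.41, 0, -1.9], "yaw": 0},
    {"xyz": [-0.58, 0.05, -2.35], "yaw": 0},
    {"xyz": [-0.78, 0.05, -2.8], "yaw": 0},
    {"xyz": [-1.01, 0.05, -3.23], "yaw": 0},
    {"xyz": [-1.26, 0.05, -3.65], "yaw": 0},
    {"xyz": [-1.54, 0.05, -4.05], "yaw": 0},
    {"xyz": [-1.54, 0.05, -4.05], "yaw": 0},
  ],
)

```text
t: 27.07
tool_pos: [0.4788, -0.1494, 0.0698]
eef_rot: [0.037, 0.999, 0.008, 0.016]
contact_force: [-1.4, 0.9, 0.4]
width: 0.301
```

```bash
python3 - <<'E'
from h import *
swing([.4636,-.1478,.0305],[.5193,-.1,-.0722],np.arange(.54,1.9,.12))
E
```

```text
0.54 [ 0.11  0.05 -0.17]
0.66 [-0.51  0.06 -0.92]
0.78 [-1.21  0.08 -1.59]
0.9 [-1.99  0.09 -2.17]
1.02 [-2.84  0.1  -2.65]
1.14 [-3.74  0.11 -3.03]
1.26 [-4.67  0.11 -3.29]
1.38 [-5.63  0.12 -3.45]
1.5 [-6.61  0.12 -3.49]
1.62 [-7.58  0.12 -3.41]
1.74 [-8.53  0.12 -3.21]
1.86 [-9.45  0.12 -2.9 ]
```

Request:
servo_tool(
  commands=[
    {"xyz": [-0.5, 0.05, -0.8], "yaw": 0},
    {"xyz": [-1.2, 0.05, -1.5], "yaw": 0},
    {"xyz": [-2, 0.1, -2.15], "yaw": 0},
    {"xyz": [-2.84, 0.1, -2.65], "yaw": 0},
    {"xyz": [-3.74, 0.1, -3], "yaw": 0},
    {"xyz": [-4.67, 0.1, -3.29], "yaw": 0},
    {"xyz": [-5.63, 0.1, -3.45], "yaw": 0},
    {"xyz": [-6.61, 0.1, -3.49], "yaw": 0},
    {"xyz": [-7.2, 0.1, -3.45], "yaw": 0},
    {"xyz": [-7.2, 0.1, -3.45], "yaw": 0},
  ],
)

```text
t: 27.9
tool_pos: [0.551, -0.1544, 0.1065]
eef_rot: [0.037, 0.999, 0.008, 0.016]
contact_force: [-0.0, -1.3, -2.9]
width: 0.305
```

```bash
python3 - <<'E'
from h import *
swing([.4636,-.1478,.0305],[.5193,-.1,-.0722],np.arange(1.56,1.92,.06))
E
```

```text
1.56 [ 0.25  0.03 -0.01]
1.62 [-0.23  0.03  0.04]
1.68 [-0.71  0.03  0.13]
1.74 [-1.19  0.03  0.24]
1.8 [-1.65  0.03  0.38]
1.86 [-2.11  0.03  0.55]
```

Request:
servo_tool(
  commands=[
    {"xyz": [-0.7, 0, 0.1], "yaw": 0},
    {"xyz": [-1.2, 0, 0.2], "yaw": 0},
    {"xyz": [-1.7, 0, 0.38], "yaw": 0},
    {"xyz": [-2.3, 0, 0.6], "yaw": 0},
    {"xyz": [-2.3, 0, 0.6], "yaw": 0},
  ],
)

```text
t: 28.32
tool_pos: [0.5749, -0.1561, 0.1008]
eef_rot: [0.037, 0.999, 0.008, 0.016]
contact_force: [0.1, -0.8, -3.0]
width: 0.308
```

Request:
servo_tool(
  commands=[
    {"xyz": [0, 0, 0], "yaw": 0},
    {"xyz": [0, 0, 0], "yaw": 0},
    {"xyz": [0, 0, 0], "yaw": 0},
    {"xyz": [0, 0, 0], "yaw": 0},
    {"xyz": [0, 0, -2], "yaw": 0},
    {"xyz": [0, 0, -5], "yaw": 0},
    {"xyz": [0, 0, -8], "yaw": 0},
    {"xyz": [-1, 0, -11], "yaw": 0},
    {"xyz": [-1, 0, -15], "yaw": 0},
    {"xyz": [-1, 0, -15], "yaw": 0},
  ],
  grip=0.1,
)

```text
t: 29.15
tool_pos: [0.5839, -0.1607, 0.2612]
eef_rot: [0.037, 0.999, 0.005, 0.023]
contact_force: [1.1, -0.4, 1.5]
width: 0.556
```

Request:
servo_tool(
  commands=[
    {"xyz": [3, 4, 0], "yaw": 0},
    {"xyz": [6, 8, 0], "yaw": 0},
    {"xyz": [9, 10, 0], "yaw": 0},
    {"xyz": [12, 10, 0], "yaw": 0},
    {"xyz": [15, 10, 0], "yaw": 0},
    {"xyz": [15, 10, 0], "yaw": 0},
    {"xyz": [15, 10, 0], "yaw": 0},
    {"xyz": [15, 10, 0], "yaw": 0},
  ],
)

```text
t: 29.82
tool_pos: [0.4425, -0.0502, 0.2564]
eef_rot: [0.037, 0.999, 0.005, 0.025]
contact_force: [0.3, 0.1, 0.6]
width: 0.55
```

```bash
python3 - <<'E'
from h import *
print(robot.state()["tool_pos"])
im=robot.snapshot("side");tp=robot.snapshot("top")
c1=cv2.resize(im[150:350,60:360],(600,400),interpolation=cv2.INTER_CUBIC)
c2=cv2.resize(tp[150:290,80:380],(600,280)[:2],interpolation=cv2.INTER_CUBIC)[:200]
cv2.imwrite("pics/end.png",np.vstack([c1,c2])[:,:,::-1])
for nm,tin in(("L",[.577,.1392,-.1808]),("M",[.5193,-.1,-.0722])):
  for t in(1.7,1.95,2.35):
    print(nm,t,"side crop",[[round((u-60)*2),round((v-150)*2)] for u,v in lidpts(tin,t)],"top crop",[[round((u-80)*2),round((v-150)*2+400)] for u,v in lidpts(tin,t,"top")])
E
```

```text
[ 0.44253459 -0.05016586  0.25643794]
L 1.7 side crop [[263, 134], [385, 75]] top crop [[244, 457], [373, 483]]
L 1.95 side crop [[256, 133], [377, 75]] top crop [[247, 447], [376, 473]]
L 2.35 side crop [[248, 138], [367, 80]] top crop [[252, 435], [379, 461]]
M 1.7 side crop [[442, 61], [523, 10]] top crop [[423, 511], [555, 524]]
M 1.95 side crop [[433, 61], [514, 11]] top crop [[424, 501], [555, 513]]
M 2.35 side crop [[421, 68], [502, 17]] top crop [[425, 488], [554, 500]]
```

View pics/end.png

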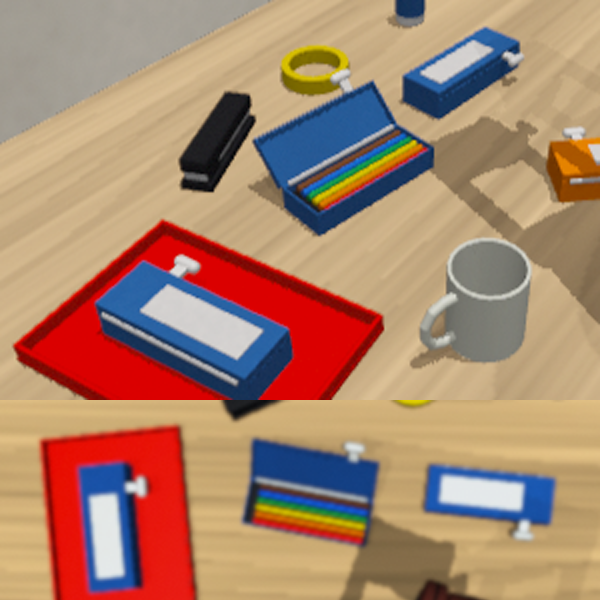

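The left lid is fully back: its edges at (252,440) and (378,462) match 2.3 rad. The stiff tin lies shut in the tray. The middle tin went wrong: it was dragged about 85 mm back and its lid is shut again at top crop (489,495). I'll measure it, put it back and retry.

```bash
cat >> h.py <<'E'
def measure(p0,ths):
    im=robot.snapshot("top");hsv=cv2.cvtColor(im,cv2.COLOR_RGB2HSV)
    m=((hsv[...,0]>100)&(hsv[...,0]<130)&(hsv[...,1]>110)&(hsv[...,2]>60)).astype(np.uint8)
    cs,_=cv2.findContours(m,cv2.RETR_EXTERNAL,cv2.CHAIN_APPROX_NONE)
    uv=proj("top",[p0[0],p0[1],.03])[0]
    c=min((c for c in cs if cv2.contourArea(c)>500),key=lambda c:np.linalg.norm(np.array(cv2.minAreaRect(c)[0])-uv))
    o=np.zeros_like(m);cv2.drawContours(o,[c],-1,1,-1);o=cv2.morphologyEx(o,cv2.MORPH_OPEN,np.ones((5,5)))>0
    p0=ray("top",cv2.minAreaRect(c)[0],.025)
    b=min((fit("top",o,[p0[0],p0[1],t],.062,.17,.041) for t in ths),key=lambda r:r[1])
    p=b[0];R=Ro.from_euler('z',p[2]).as_matrix();tab=R@[-.05,-.05,.035]+[p[0],p[1],0]
    u,v=proj("top",tab)[0].round().astype(int);w=(hsv[v-9:v+10,u-11:u+12,1]<70)&(hsv[v-9:v+10,u-11:u+12,2]>140)
    n,l,st,ce=cv2.connectedComponentsWithStats(w.astype(np.uint8))
    print("fit",np.round(p,4),"cost",round(b[1]),"area",o.sum(),"tab",np.round(tab,4),"pix",u,v,"white blobs",[(s[:5].tolist()) for s in st[1:]])
    # bar = the row band of widest white extent
    rows=[(r+v-9,np.nonzero(w[r])[0].min()+u-11,np.nonzero(w[r])[0].max()+u-11) for r in range(w.shape[0]) if w[r].any()]
    print(rows)
    return p
E
python3 - <<'E'
from h import *
p=measure([.60,-.10],[-.07,0,.05])
shift((p[0],p[1],.14),p[2])
a=measure([.548,.40],[1.69]) # tin in tray (blue, offset 5 mm up)
E
```

```text
fit [ 0.6054 -0.1083 -0.081 ] cost 127 area 1412 tab [ 0.5515 -0.1541  0.035 ] pix 341 217 white blobs [[6, 2, 11, 11, 80]]
[(np.int64(210), np.int64(340), np.int64(343)), (np.int64(211), np.int64(340), np.int64(344)), (np.int64(212), np.int64(339), np.int64(345)), (np.int64(213), np.int64(339), np.int64(344)), (np.int64(214), np.int64(339), np.int64(344)), (np.int64(215), np.int64(338), np.int64(344)), (np.int64(216), np.int64(337), np.int64(345)), (np.int64(217), np.int64(336), np.int64(346)), (np.int64(218), np.int64(336), np.int64(346)), (np.int64(219), np.int64(337), np.int64(346)), (np.int64(220), np.int64(341), np.int64(344))]
shift [-16.09  -4.71  12.3 ] yaw -89.6 t 29.97 F [-0.2 -0.2  0.5] w 0.553
fit [0.5507 0.4095 1.6819] cost 291 area 1457 tab [0.6059 0.3654 0.035 ] pix 149 193 white blobs [[5, 5, 10, 9, 67], [0, 14, 1, 5, 5]]
[(np.int64(189), np.int64(149), np.int64(151)), (np.int64(190), np.int64(148), np.int64(152)), (np.int64(191), np.int64(143), np.int64(152)), (np.int64(192), np.int64(143), np.int64(152)), (np.int64(193), np.int64(143), np.int64(152)), (np.int64(194), np.int64(143), np.int64(152)), (np.int64(195), np.int64(143), np.int64(152)), (np.int64(196), np.int64(147), np.int64(152)), (np.int64(197), np.int64(149), np.int64(151)), (np.int64(198), np.int64(138), np.int64(138)), (np.int64(199), np.int64(138), np.int64(138)), (np.int64(200), np.int64(138), np.int64(138)), (np.int64(201), np.int64(138), np.int64(138)), (np.int64(202), np.int64(138), np.int64(138))]
```

Pushing the tin back from behind with both open fingers needs no turn, so I'll do that.

```bash
python3 - <<'E'
from h import *
shift((.660,-.1125,.16),-.078+np.pi/2);shift((.660,-.1125,.02),-.078+np.pi/2)
print(robot.state()["eef_rot"])
E
```

```text
shift [-21.68  -4.71  10.52] yaw 0.2 t 30.02 F [ 0.5 -1.   0.3] w 0.552
shift [-21.03  -4.88  24.51] yaw 0.2 t 30.02 F [ 0.5 -1.   0.3] w 0.552
[0.03719239 0.99902176 0.00516747 0.02335691]
```

Request:
servo_tool(
  commands=[
    {"xyz": [-4, -1, 0], "yaw": 0},
    {"xyz": [-8, -2, 0], "yaw": 0},
    {"xyz": [-12, -3, 0], "yaw": 0},
    {"xyz": [-16, -4, 0], "yaw": 0},
    {"xyz": [-20, -4.7, 1], "yaw": 0},
    {"xyz": [-22, -4.7, 5], "yaw": 0},
    {"xyz": [-21.9, -4.7, 9], "yaw": 0},
    {"xyz": [-21.6, -4.7, 13], "yaw": 0},
  ],
  grip=1,
)

```text
t: 30.68
tool_pos: [0.6629, -0.1129, 0.1333]
eef_rot: [0.037, 0.999, 0.005, 0.024]
contact_force: [-0.3, -0.0, -0.5]
width: 0.997
```

```bash
python3 - <<'E'
from h import *
shift((.660,-.1125,.02),-.078+np.pi/2)
print(robot.state()["eef_rot"],robot.state()["tool_pos"])
E
```

```text
shift [ 0.84 -0.12 11.31] yaw 0.2 t 30.68 F [-0.3 -0.  -0.5] w 0.997
[0.03733104 0.9989949  0.00497965 0.02430596] [ 0.66290863 -0.11289518  0.13333082]
```

Request:
servo_tool(
  commands=[
    {"xyz": [0.5, -0.1, 4], "yaw": 0},
    {"xyz": [0.6, -0.1, 7], "yaw": 0},
    {"xyz": [0.6, -0.1, 9], "yaw": 0},
    {"xyz": [0.6, -0.1, 10.5], "yaw": 0},
    {"xyz": [0.6, -0.1, 11.2], "yaw": 0},
    {"xyz": [0.6, -0.1, 11.2], "yaw": 0},
  ],
)

```text
t: 31.18
tool_pos: [0.6616, -0.1124, 0.0191]
eef_rot: [0.037, 0.999, 0.005, 0.023]
contact_force: [-0.8, -0.5, -0.5]
width: 0.998
```

```bash
python3 - <<'E'
from h import *
R=Ro.from_euler('z',-.075).as_matrix()
shift(R@[.042,0,0]+[.523,-.1,.022],-.075+np.pi/2)
print(robot.state()["tool_pos"])
E
```

```text
shift [ 9.69  0.2  -0.73] yaw 0.0 t 31.18 F [-0.8 -0.5 -0.5] w 0.998
[ 0.66163417 -0.11236744  0.01908161]
```

Request:
servo_tool(
  commands=[
    {"xyz": [0.8, 0, -0.1], "yaw": 0},
    {"xyz": [1.8, 0, -0.15], "yaw": 0},
    {"xyz": [2.8, 0.05, -0.2], "yaw": 0},
    {"xyz": [4, 0.1, -0.25], "yaw": 0},
    {"xyz": [5.2, 0.1, -0.3], "yaw": 0},
    {"xyz": [6.4, 0.1, -0.4], "yaw": 0},
    {"xyz": [7.6, 0.15, -0.5], "yaw": 0},
    {"xyz": [8.6, 0.2, -0.6], "yaw": 0},
    {"xyz": [9.3, 0.2, -0.7], "yaw": 0},
    {"xyz": [9.7, 0.2, -0.7], "yaw": 0},
  ],
)

```text
t: 32.02
tool_pos: [0.5662, -0.1037, 0.0243]
eef_rot: [0.037, 0.999, 0.005, 0.025]
contact_force: [4.3, 1.0, 1.5]
width: 0.999
```

Request:
servo_tool(
  commands=[
    {"xyz": [0, 0, 0], "yaw": 0},
    {"xyz": [-0.8, 0, 0], "yaw": 0},
    {"xyz": [-0.8, 0, -2], "yaw": 0},
    {"xyz": [-0.8, 0, -4], "yaw": 0},
    {"xyz": [-0.8, 0, -6], "yaw": 0},
    {"xyz": [-0.8, 0, -8], "yaw": 0},
    {"xyz": [-0.8, 0, -9], "yaw": 0},
    {"xyz": [-0.8, 0, -9.5], "yaw": 0},
    {"xyz": [-0.8, 0, -9.5], "yaw": 0},
  ],
)

```text
t: 32.77
tool_pos: [0.5704, -0.1053, 0.1207]
eef_rot: [0.037, 0.999, 0.004, 0.026]
contact_force: [1.0, -0.0, -0.3]
width: 0.999
```

Request:
servo_tool(
  commands=[
    {"xyz": [3, 2, 0], "yaw": 0},
    {"xyz": [6, 5, 0], "yaw": 0},
    {"xyz": [9, 8, 0], "yaw": 0},
    {"xyz": [12, 9, 0], "yaw": 0},
    {"xyz": [12, 9, 0], "yaw": 0},
  ],
  grip=0.1,
)

```text
t: 33.18
tool_pos: [0.4498, -0.0031, 0.1108]
eef_rot: [0.036, 0.999, 0.006, 0.021]
contact_force: [-0.5, 0.1, -0.8]
width: 0.547
```

```bash
python3 - <<'E'
from h import *
s=robot.state();print(s["tool_pos"],s["eef_rot"])
p=measure([.52,-.10],[-.07,0,.05])
tp=robot.snapshot("top");cv2.imwrite("pics/t_m.png",tp[:,:,::-1])
E
```

```text
[ 0.44982415 -0.00310393  0.11082462] [0.03603627 0.99911751 0.0055818  0.02084281]
fit [ 0.5243 -0.1008 -0.0724] cost 105 area 1393 tab [ 0.4708 -0.147   0.035 ] pix 338 247 white blobs [[3, 2, 2, 1, 2], [6, 2, 11, 11, 82], [22, 3, 1, 1, 1]]
[(np.int64(240), np.int64(330), np.int64(341)), (np.int64(241), np.int64(337), np.int64(349)), (np.int64(242), np.int64(336), np.int64(341)), (np.int64(243), np.int64(336), np.int64(341)), (np.int64(244), np.int64(336), np.int64(341)), (np.int64(245), np.int64(335), np.int64(342)), (np.int64(246), np.int64(334), np.int64(343)), (np.int64(247), np.int64(333), np.int64(343)), (np.int64(248), np.int64(334), np.int64(343)), (np.int64(249), np.int64(334), np.int64(343)), (np.int64(250), np.int64(339), np.int64(341))]
```

The likely cause is that I pinched too deep: tips about 20 mm below the bar meet the lid's edge past about 1 rad and jam it. The task says 9 mm. The tin is back within 6 mm of its start, so I'll pinch at TCP z ≈ 0.041 this time.

```bash
python3 - <<'E'
from h import *
shift((.4695,-.1475,.10),-.0724+np.pi/2);shift((.4695,-.1475,.041),-.0724+np.pi/2)
E
```

```text
shift [ -2.31 -14.05   1.36] yaw -0.1 t 33.28 F [ 0.7 -0.9  0.5] w 0.548
shift [ -2.01 -14.11   7.25] yaw -0.1 t 33.28 F [ 0.7 -0.9  0.5] w 0.548
```

Request:
servo_tool(
  commands=[
    {"xyz": [-0.6, -3.5, 0], "yaw": 0},
    {"xyz": [-1.2, -7, 0], "yaw": 0},
    {"xyz": [-1.8, -10.5, 0], "yaw": 0},
    {"xyz": [-2.3, -14.1, 1], "yaw": 0},
    {"xyz": [-2.2, -14.1, 3], "yaw": 0},
    {"xyz": [-2.1, -14.1, 5], "yaw": 0},
    {"xyz": [-2.05, -14.1, 6.7], "yaw": 0},
    {"xyz": [-2, -14.1, 7.2], "yaw": 0},
    {"xyz": [-2, -14.1, 7.2], "yaw": 0},
    {"xyz": [-2, -14.1, 7.2], "yaw": 0},
  ],
)

```text
t: 34.12
tool_pos: [0.4699, -0.148, 0.0416]
eef_rot: [0.037, 0.999, 0.004, 0.025]
contact_force: [-0.5, -0.1, 0.1]
width: 0.549
```

```bash
python3 - <<'E'
from h import *
shift((.4695,-.1475,.041),-.0724+np.pi/2)
E
```

```text
shift [0.05 0.04 0.06] yaw -0.1 t 34.12 F [-0.5 -0.1  0.1] w 0.549
```

Request:
servo_tool(
  commands=[
    {"xyz": [0, 0, 0.1], "yaw": 0},
    {"xyz": [0, 0, 0.1], "yaw": 0},
    {"xyz": [0, 0, 0.1], "yaw": 0},
    {"xyz": [0, 0, 0.1], "yaw": 0},
    {"xyz": [0, 0, 0.1], "yaw": 0},
    {"xyz": [0, 0, 0.1], "yaw": 0},
  ],
  grip=-0.6,
)

```text
t: 34.62
tool_pos: [0.4711, -0.1485, 0.0417]
eef_rot: [0.037, 0.999, 0.004, 0.027]
contact_force: [2.2, -1.4, 4.6]
width: 0.299
```

```bash
python3 - <<'E'
from h import *
p=robot.state()["tool_pos"];print(p)
swing(p,[.5243,-.1008,-.0724],np.arange(.06,.6,.06))
E
```

```text
[ 0.47114874 -0.14846901  0.04171633]
0.06 [-0.07  0.   -0.48]
0.12 [-0.17  0.01 -0.96]
0.18 [-0.3   0.01 -1.43]
0.24 [-0.45  0.02 -1.89]
0.3 [-0.63  0.02 -2.34]
0.36 [-0.84  0.03 -2.78]
0.42 [-1.08  0.03 -3.21]
0.48 [-1.34  0.04 -3.62]
0.54 [-1.62  0.04 -4.01]
0.6 [-1.93  0.05 -4.39]
```

Request:
servo_tool(
  commands=[
    {"xyz": [-0.07, 0, -0.48], "yaw": 0},
    {"xyz": [-0.17, 0, -0.96], "yaw": 0},
    {"xyz": [-0.3, 0, -1.43], "yaw": 0},
    {"xyz": [-0.45, 0, -1.89], "yaw": 0},
    {"xyz": [-0.63, 0, -2.34], "yaw": 0},
    {"xyz": [-0.84, 0, -2.78], "yaw": 0},
    {"xyz": [-1.08, 0, -3.21], "yaw": 0},
    {"xyz": [-1.34, 0, -3.62], "yaw": 0},
    {"xyz": [-1.62, 0, -4.01], "yaw": 0},
    {"xyz": [-1.62, 0, -4.01], "yaw": 0},
  ],
)

```text
t: 35.45
tool_pos: [0.4861, -0.1502, 0.0837]
eef_rot: [0.037, 0.999, 0.004, 0.027]
contact_force: [-0.5, 1.0, -0.9]
width: 0.3
```

```bash
python3 - <<'E'
from h import *
swing([.4702,-.1483,.0412],[.5243,-.1008,-.0724],np.arange(.54,1.9,.12))
im=robot.snapshot("side");cv2.imwrite("pics/m1.png",im[:,:,::-1])
# how much colour (pencils) shows in the opened middle tin, and lid edge pixels
print("pencil px",int(((cv2.cvtColor(im,cv2.COLOR_RGB2HSV)[...,1]>150)&(((h:=cv2.cvtColor(im,cv2.COLOR_RGB2HSV)[...,0])<80))) [175:225,285:350].sum()))
E
```

```text
0.54 [0.2  0.07 0.15]
0.66 [-0.44  0.08 -0.59]
0.78 [-1.16  0.09 -1.24]
0.9 [-1.96  0.09 -1.8 ]
1.02 [-2.81  0.1  -2.26]
1.14 [-3.72  0.1  -2.62]
1.26 [-4.66  0.11 -2.86]
1.38 [-5.62  0.11 -3.  ]
1.5 [-6.6   0.11 -3.01]
1.62 [-7.57  0.11 -2.91]
1.74 [-8.51  0.11 -2.69]
1.86 [-9.43  0.11 -2.36]
pencil px 465
```

Request:
servo_tool(
  commands=[
    {"xyz": [-0.44, 0.05, -0.59], "yaw": 0},
    {"xyz": [-0.8, 0.05, -0.92], "yaw": 0},
    {"xyz": [-1.16, 0.05, -1.24], "yaw": 0},
    {"xyz": [-1.96, 0.1, -1.8], "yaw": 0},
    {"xyz": [-2.81, 0.1, -2.26], "yaw": 0},
    {"xyz": [-3.72, 0.1, -2.62], "yaw": 0},
    {"xyz": [-4.66, 0.1, -2.86], "yaw": 0},
    {"xyz": [-5.62, 0.1, -3], "yaw": 0},
    {"xyz": [-6.6, 0.1, -3], "yaw": 0},
    {"xyz": [-6.6, 0.1, -3], "yaw": 0},
  ],
)

```text
t: 36.33
tool_pos: [0.5523, -0.1546, 0.1176]
eef_rot: [0.037, 0.999, 0.003, 0.028]
contact_force: [-1.0, -0.5, 4.0]
width: 0.302
```

```bash
python3 - <<'E'
from h import *
swing([.4702,-.1483,.0412],[.5243,-.1008,-.0724],np.arange(1.5,2.0,.06))
def pencils(im,b):
    h=cv2.cvtColor(im,cv2.COLOR_RGB2HSV)[b[0]:b[1],b[2]:b[3]]
    m=((h[...,1]>170)&(h[...,0]<90)&(h[...,2]>90));y,x=np.nonzero(m);return m.sum(),(x.mean()+b[2]).round(1),(y.mean()+b[0]).round(1)
im=robot.snapshot("side");print("M",pencils(im,(165,235,275,360)));print("L in same view",pencils(im,(190,262,195,282)))
# expected centre of the pencil box in side view
for t in([.5243,-.1008,-.0724],[.577,.1392,-.1808]): print(proj("side",[t[0],t[1],.02]))
E
```

```text
1.5 [0.21 0.03 0.02]
1.56 [-0.27  0.03  0.05]
1.62 [-0.75  0.03  0.12]
1.68 [-1.23  0.03  0.22]
1.74 [-1.7   0.03  0.34]
1.8 [-2.16  0.03  0.49]
1.86 [-2.62  0.03  0.67]
1.92 [-3.06  0.03  0.88]
1.98 [-3.49  0.03  1.11]
M (np.int64(747), np.float64(330.7), np.float64(210.6))
L in same view (np.int64(751), np.float64(236.4), np.float64(227.3))
[[314.79416821 196.50712281]]
[[238.904789   236.34540001]]
```

Request:
servo_tool(
  commands=[
    {"xyz": [-0.5, 0, 0.08], "yaw": 0},
    {"xyz": [-1.2, 0, 0.2], "yaw": 0},
    {"xyz": [-1.7, 0, 0.34], "yaw": 0},
    {"xyz": [-2.16, 0, 0.5], "yaw": 0},
    {"xyz": [-2.9, 0, 0.8], "yaw": 0},
    {"xyz": [-2.9, 0, 0.8], "yaw": 0},
  ],
)

```text
t: 36.88
tool_pos: [0.5825, -0.1568, 0.1115]
eef_rot: [0.036, 0.999, 0.003, 0.029]
contact_force: [0.9, -0.1, 6.7]
width: 0.304
```

```bash
python3 - <<'E'
from h import *
im=robot.snapshot("side");h=cv2.cvtColor(im,cv2.COLOR_RGB2HSV)
cv2.imwrite("pics/m2.png",im[:,:,::-1])
blue=(h[...,0]>100)&(h[...,0]<130)&(h[...,1]>120)
y,x=np.nonzero(blue[155:225,270:352]);print("blue M x",x.min()+270,x.max()+270,"y",y.min()+155,y.max()+155)
g=(h[...,0]>22)&(h[...,0]<90)&(h[...,1]>170)&(h[...,2]>90);y,x=np.nonzero(g[165:225,275:352]);print("yellow+green M",len(x),x.mean()+275,y.mean()+165)
y,x=np.nonzero(g[200:262,195:282]);print("yellow+green L",len(x),x.mean()+195,y.mean()+200)
for t in(0,1.5,1.9,2.35):print(t,lidpts([.5243,-.1008,-.0724],t))
a=cv2.imread("pics/side0.png")[:,:,::-1];b=cv2.cvtColor(a,cv2.COLOR_RGB2HSV);bl=(b[...,0]>100)&(b[...,0]<130)&(b[...,1]>120)
y,x=np.nonzero(bl[155:225,280:352]);print("at start blue M x",x.min()+280,x.max()+280,"y",y.min()+155,y.max()+155)
E
```

```text
blue M x 270 343 y 155 224
yellow+green M 235 316.6 195.1063829787234
yellow+green L 357 240.21848739495798 234.78151260504202
0 [[305.0, 209.3], [343.8, 180.8]]
1.5 [[283.4, 180.7], [324.0, 155.0]]
1.9 [[275.7, 179.8], [316.5, 154.5]]
2.35 [[269.1, 183.2], [309.8, 158.1]]
at start blue M x 288 351 y 163 222
```

The pencils in the middle tin show exactly where its pose predicts, so the tin is in place with the lid swung back. Now I'll release it.

Request:
servo_tool(
  commands=[
    {"xyz": [0, 0, 0], "yaw": 0},
    {"xyz": [0, 0, 0], "yaw": 0},
    {"xyz": [0, 0, 0], "yaw": 0},
    {"xyz": [0, 0, 0], "yaw": 0},
    {"xyz": [0, 0, 0], "yaw": 0},
    {"xyz": [0, 0, -1.5], "yaw": 0},
    {"xyz": [0, 0, -4], "yaw": 0},
    {"xyz": [0, 0, -8], "yaw": 0},
    {"xyz": [0, 0, -11], "yaw": 0},
    {"xyz": [0, 0, -11], "yaw": 0},
  ],
  grip=0.2,
)

```text
t: 37.77
tool_pos: [0.579, -0.1588, 0.2297]
eef_rot: [0.036, 0.999, 0.001, 0.035]
contact_force: [1.7, -0.4, 0.8]
width: 0.601
```

Request:
servo_tool(
  commands=[
    {"xyz": [2, -4, 0], "yaw": 0},
    {"xyz": [4, -8, 0], "yaw": 0},
    {"xyz": [6, -12, 0], "yaw": 0},
    {"xyz": [8, -16, 0], "yaw": 0},
    {"xyz": [10, -20, 0], "yaw": 0},
    {"xyz": [10, -24, 0], "yaw": 0},
    {"xyz": [10, -24, 0], "yaw": 0},
    {"xyz": [10, -24, 0], "yaw": 0},
  ],
)

```text
t: 38.43
tool_pos: [0.4606, -0.3942, 0.2215]
eef_rot: [0.039, 0.999, 0.0, 0.034]
contact_force: [-0.1, 0.1, -0.9]
width: 0.597
```

```bash
cat > chk.py <<'E'
from h import *
s=robot.state();print(s["t"],s["tool_pos"])
tp=robot.snapshot("top");im=robot.snapshot("side");cv2.imwrite("pics/f_top.png",tp[:,:,::-1]);cv2.imwrite("pics/f_side.png",im[:,:,::-1])
h=cv2.cvtColor(tp,cv2.COLOR_RGB2HSV);m=((h[...,0]>100)&(h[...,0]<130)&(h[...,1]>110)&(h[...,2]>50)).astype(np.uint8)
def quadpix(tin):
    c=[Ro.from_euler('z',tin[2]).apply([-.031,y,.03])+[tin[0],tin[1],0] for y in(.085,-.085)];return proj("top",c).round(1).tolist()
for nm,tin in(("L",[.577,.1392,-.1808]),("M",[.5243,-.1008,-.0724])):
    u,v=proj("top",[tin[0],tin[1],.03])[0].round().astype(int);sub=m[v-45:v+25,u-40:u+41];n,l,st,ce=cv2.connectedComponentsWithStats(cv2.morphologyEx(sub,cv2.MORPH_OPEN,np.ones((3,3),np.uint8)))
    k=1+st[1:,4].argmax();y,x=np.nonzero(l==k);x=x+u-40;y=y+v-45
    print(nm,"blue area",st[k,4],"x",x.min(),x.max(),"y",y.min(),"row of top edge at +-20 col:",[int(y[x==c].min()) for c in(u-20,u,u+20)])
    for t in(0,1.9,2.15,2.35):
        e=np.array(lidpts(tin,t,"top"));print("   ",t,[round(float(np.interp(c,e[:,0],e[:,1])),1) for c in(u-20,u,u+20)])
    h2=cv2.cvtColor(im,cv2.COLOR_RGB2HSV);g=(h2[...,0]>22)&(h2[...,0]<90)&(h2[...,1]>170)&(h2[...,2]>90)
    a,b=proj("side",[tin[0],tin[1],.02])[0].round().astype(int);y,x=np.nonzero(g[b-25:b+25,a-35:a+35]);print("   pencils",len(x),(x.mean()+a-35).round(1),(y.mean()+b-25).round(1),"expect",a,b)
for n in("mug","glue","tape","stapler"): print(n,[(np.round(d["centre"],1).tolist()) for d in robot.outline_of("top",n)][:1])
E
python3 chk.py
```

```text
38.4333 [ 0.46059589 -0.39422533  0.22149232]
L blue area 1059 x 206 267 y 170 row of top edge at +-20 col: [171, 175, 179]
    0 [212.9, 217.0, 221.0]
    1.9 [176.3, 180.3, 184.4]
    2.15 [171.6, 175.7, 179.7]
    2.35 [168.9, 172.9, 177.0]
   pencils 360 240.3 234.8 expect 239 236
M blue area 1080 x 292 356 y 195 row of top edge at +-20 col: [195, 197, 199]
    0 [236.1, 238.0, 239.9]
    1.9 [200.3, 202.1, 204.0]
    2.15 [195.7, 197.5, 199.4]
    2.35 [192.9, 194.7, 196.6]
   pencils 241 316.4 195.2 expect 315 197
mug [[192.6, 289.9]]
glue [[357.5, 139.7]]
tape [[295.0, 128.5]]
stapler [[215.6, 142.7]]
```

Both lids read alike, near their stop (top edges fit 2.15–2.35). The tape's reported centre looks shifted, so I'll check it by colour against the first picture, and check the tray tin's lid too.

```bash
python3 - <<'E'
from h import *
for n in("top","side"):
    a=cv2.imread(f"pics/{n}0.png");b=cv2.imread(f"pics/f_{n}.png")
    for lab,box in dict(top=dict(tape=(115,158,265,312),stapler=(122,162,185,246),glue=(122,152,345,378),mug=(270,310,165,215)),side=dict(tape=(168,200,195,240),stapler=(190,245,148,190),glue=(120,165,250,280),mug=(265,335,265,330)))[n].items():
        r0,r1,c0,c1=box;d=np.abs(a[r0:r1,c0:c1].astype(int)-b[r0:r1,c0:c1]).sum(2)
        s,_=cv2.phaseCorrelate(cv2.cvtColor(a[r0:r1,c0:c1],6).astype(np.float64),cv2.cvtColor(b[r0:r1,c0:c1],6).astype(np.float64));print(n,lab,"changed px",(d>90).sum(),"shift",np.round(s,1))
# tray tin in side view: outline of blue vs the model of the closed box, 5 mm up
b=cv2.cvtColor(cv2.imread("pics/f_side.png"),cv2.COLOR_BGR2HSV);m=((b[...,0]>100)&(b[...,0]<130)&(b[...,1]>110)&(b[...,2]>40))[270:360,90:220]
y,x=np.nonzero(m);P=box([.5507,.4065,1.688],.062,.17,.041)+[0,0,.005] if False else None
import h as H
uv=proj("side",H.box([.5507,.4065,1.688],.062,.17,.041)+[0,0,.005])
print("tray tin blue",x.min()+90,x.max()+90,y.min()+270,y.max()+270,"model",uv.min(0).round(),uv.max(0).round())
E
```

```text
top tape changed px 0 shift [0.  0.5]
top stapler changed px 0 shift [0. 0.]
top glue changed px 0 shift [-0.   0.1]
top mug changed px 29 shift [-0.1  0. ]
side tape changed px 129 shift [0.3 0.1]
side stapler changed px 40 shift [0.6 0. ]
side glue changed px 0 shift [0.  0.5]
side mug changed px 76 shift [-0. -0.]
tray tin blue 108 205 281 353 model [105. 280.] [204. 355.]
```

```bash
python3 -c "
from station import robot
print(robot.finish_job(), robot.state()['t'])"
```

```text
the job is handed in; nothing more can be done
the job is handed in; nothing more can be done
```

The stiff tin is in the tray and the two free tins stand open, but the middle tin's first opening went wrong and may count against the run. I handed in at about 38.5 s of the 72 s; no verdict is shown.

- **Stiff tin (right-hand one):** its lid stayed at about 1.7 rad with the fingers clear of it. I shut it and lowered it gently into the tray. The last pictures show it flat, shut, and within about 15 mm of the tray's centre.
- **Left tin:** opened by its tab and let go; the lid fell back and the tin is where it started.
- **Middle tin, first try:** I probably pinched the tab too deep, so the fingertips caught the lid edge. The tin was dragged about 86 mm and its lid ended shut. I couldn't see how far it tilted or lifted on the way, so a tip or drop failure there can't be ruled out.
- **Middle tin, second try:** I pushed it back to within about 6 mm of its start and opened it with a higher pinch. The lid fell back.

**Last checks:**
- **Lid angles:** both open lids fit 2.15–2.35 rad in the top view. They read alike, so I take them to be at their stop, but that is close to the 2.15 limit.
- **Other things on the desk:** the network put the tape about 10 px off. Comparing the first and last pictures directly showed no movement of the tape, mug, glue or stapler.
- **Arm:** it was clear of everything at hand-in. The tool had picked up about 4° of tilt over the run.

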